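Load the cooling tray and index it to the fan

TASK

Pour all six printed parts from the grey cup into the tray of the indexing slide, and stand the cup upright on the bench again. Then pull the slide's plunger knob up, slide the tray one hole over so that it stands squarely in front of the fan, and let the pin go fully home in that hole. Finish while still holding the knob with the gripper, pin fully home; knock nothing else about.

Things in the scene. Friction and masses are not known exactly. Their poses are not given: they have to be found in the camera images.
- rail: fixed aluminium indexing slide, 280 mm long along its own y (the sliding direction). Origin on the bench under the middle of its hole bar (30 mm wide, 26 mm high); a second bar lies at own x +115 mm; end plates 32 mm high. Own +x points from the hole bar to the tray, fan and power pack. Three holes in the bar's top at own y -60, 0, +60 mm, 13 mm long for a 10 mm pin.
- carriage (a joint): carriage position along the rail's y, m; it starts locked in the middle hole at 0; outer holes at -0.060 and +0.060; end stops at +-0.072. Sliding takes about 2 N. Its block under the knob is 48 x 60 mm, top at z 45 mm, with a round 24 mm collar up to z 57 mm.
- plunger (a joint): how far the plunger is pulled up, m: 0 = pin fully home in a hole (14 mm deep), stop at 0.020. A spring pushes it down (5 N at 0, 10 N at the stop, plus 1 N of weight). Above about 0.014 the round-tipped pin is clear of the bar and the carriage is free; let down between holes, the tip rests on the bar and snaps in over the next hole.
- knob_center (a point): centre of the plunger's upright black fluted round knob, 26 mm across, 24 mm tall (z 61 to 85 mm when the pin is home; the centre is at z = 73 mm). Best gripped from above across the rail's y; it moves with carriage and plunger.
- knob: the same knob; origin at its centre, axes as the rail's
- tray (a point): open grey tray carried by the carriage, outside 116 mm along x, 112 mm along y, 40 mm high, walls and floor 4 mm. Origin at the centre of its underside (27 mm above the bench, so rim at z = 67 mm), axes as the rail's; it lies at own x = +117 mm from the knob and slides with it.
- fan: square black cooling fan standing behind the tray, face towards the tray, 80 mm wide, 82 mm high, 25 mm thick, on a 50 x 84 mm foot. Origin at the foot's underside, axes as the rail's. It stands at own x of the rail = +225 mm, behind either of the two outer tray places (rail y = +60 or -60 mm): the hole with the same y as the fan is the wanted one.
- pack: closed black power pack, 45 x 84 mm, 60 mm high, behind the other outer tray place. Origin at its underside.
- cup: dark grey round open cup with the six parts in it, 80 mm high; outside 60 mm across at the foot, 68 mm at the rim, wall 4 mm, 90 g empty. Origin at the centre of its underside, z up through the mouth.
- cup_mid (a point): centre of the cup, 40 mm above its underside; 64 mm across here
- part1_center (a point): centre of one of the six chunky white printed blocks in the cup, 16 x 13 x 12 mm, 10 g
- part2_center (a point): centre of one of the six chunky white printed blocks in the cup, 16 x 13 x 12 mm, 10 g
- part3_center (a point): centre of one of the six chunky white printed blocks in the cup, 16 x 13 x 12 mm, 10 g
- part4_center (a point): centre of one of the six chunky white printed blocks in the cup, 16 x 13 x 12 mm, 10 g
- part5_center (a point): centre of one of the six chunky white printed blocks in the cup, 16 x 13 x 12 mm, 10 g
- part6_center (a point): centre of one of the six chunky white printed blocks in the cup, 16 x 13 x 12 mm, 10 g
- glue: a small round glue stick, 30 mm across, 95 mm tall, standing on end; a bystander, origin at its underside
- cleaner: a white round bottle, 64 mm across, 170 mm tall; a bystander, origin at its underside
- scraper: a flat scraper with a handle, lying on the bench; a bystander, origin at its underside
- caliper: a caliper, 200 mm long, lying flat; a bystander, origin at its underside
- mug: a white mug, 80 mm across, 90 mm tall, handle at one side; a bystander, origin at its underside
- spool: a black flanged filament spool lying flat, 200 mm across, 66 mm high; a bystander, origin at its underside

How it is judged (in metres and radians):
On the way, in this order (a step that is already met when the one before it is completed fails the run):
1. all six parts lie in the tray and the cup stands upright on the bench, let go (x of part1_center in the frame of tray between -0.056 and 0.056 m and y of part1_center in the frame of tray between -0.054 and 0.054 m and z of part1_center in the frame of tray between 0 and 0.04 m and x of part2_center in the frame of tray between -0.056 and 0.056 m and y of part2_center in the frame of tray between -0.054 and 0.054 m and z of part2_center in the frame of tray between 0 and 0.04 m and x of part3_center in the frame of tray between -0.056 and 0.056 m and y of part3_center in the frame of tray between -0.054 and 0.054 m and z of part3_center in the frame of tray between 0 and 0.04 m and x of part4_center in the frame of tray between -0.056 and 0.056 m and y of part4_center in the frame of tray between -0.054 and 0.054 m and z of part4_center in the frame of tray between 0 and 0.04 m and x of part5_center in the frame of tray between -0.056 and 0.056 m and y of part5_center in the frame of tray between -0.054 and 0.054 m and z of part5_center in the frame of tray between 0 and 0.04 m and x of part6_center in the frame of tray between -0.056 and 0.056 m and y of part6_center in the frame of tray between -0.054 and 0.054 m and z of part6_center in the frame of tray between 0 and 0.04 m and angle between cup_mid's own z axis and vertical below 0.15 rad and height (world z) of cup_mid between 0.034 and 0.046 m and contact force between the fingers and cup below 0.2 N), for 0.2 s.
2. the plunger is pulled up clear of its hole (value of joint plunger above 0.012 m), for 0.1 s.
At the end, for the whole second after the job is handed in: the pin is home (plunger under 3 mm) in the hole before the fan (tray within 5 mm of the fan's middle), the gripper still holds the knob (contact over 3 N), all six parts lie in the tray below its rim, and the cup stands upright (within 0.15 rad) on the bench, not touched (all of step 1 and value of joint plunger below 0.003 m and y of tray in the frame of fan between -0.005 and 0.005 m and contact force between the fingers and knob above 3 N); the arm keeps its last pose, push and grip.
It fails at once if a bystander is knocked away (moved over 30 mm) (distance of any of glue, cleaner, scraper, caliper, mug, spool from where it was at the start of the episode above 0.03 m).
It also fails if it takes over 66 s, if anything falls off the work surface, if the arm or the gripper's body presses on something with over 40 N, if the wrist force passes 120 N, or if a joint passes its speed limit or range.

ROBOT

A 6-joint arm with a two-finger parallel gripper is mounted at the origin on the work surface. World frame = base frame: x ahead of the robot, y to its left, z up, the work surface at z = 0. Lengths are in m, angles in degrees, forces in N, time in s.
With the tool pointing down it reaches from about 0.35 to 0.925 m from the base axis. Payload 6.4 kg.
Tool frame: the origin (TCP) lies on the centre line of the jaws, within the pads' length; the fingertips stand 17 mm ahead of it and the grasp point (between the pads) lies 2 mm behind it (bot.tip_extent is the distance from the TCP to the fingertips, in m); z points along the fingers, x is the direction in which the jaws open and shut, and the axes are right-handed (so a half turn about z gives the same grasp; the last joint's range is limited). The gripper opens to 85 mm and grips with 20 to 120 N. Pads are 22 mm wide; open, the fingers measure 114 mm over their backs; the gripper's body (76 mm by 85 mm) begins 54 mm behind the grasp point. The pads swing forward as they close: fully open they stand 13 mm farther back than shut.
Start: joints at [-77.24, 14.043, 89.255, -0, 76.702, -9.975], TCP at [0.251, -0.6, 0.217] pointing down, gripper open.
Joint ranges: [-179.41, 179.41], [-58.25, 129.5], [7.25, 145.43], [-54.29, 234.29], [11.92, 165.04], [-157.13, 157.13]. Speed limits (degrees/s): [147.25, 147.25, 180, 180, 180, 180].

INTERFACE

Orientations are given as [roll, pitch, yaw] about the fixed x, y, z axes, in that order (R = Rz(yaw) Ry(pitch) Rx(roll)).
In Python, from rig import bot, imaging gives the robot as it stands.
- The arm moves only by the shell command python3 -m pendant 'ROWS'. ROWS is JSON, a list that holds one entry, the list of rows, each a list of 5 numbers: the shift along the world's x, y, z in m, then the turn about the world's z in rad, then the opening, from 0 (shut) to 1 (fully open). A call has 1 to 12 rows; each row shifts and turns the commanded pose from where the row before left it; what a row does not reach is not made up. A row lasts 1/12 s, in which the tool goes at most 41.7 mm and 7.16 degrees, less where a joint would pass 70% of its speed; a pose out of reach is approached as far as the arm can. A call is refused whole if a number of a shift passes 0.0417 or a number of a turn 0.125, either way. A call with a gripper value outside its range is refused whole. The fingers move at their own pace and stop on an object; the grip force is fixed at half the most. Time passes only in rows, so rows that do not move let the fingers close. It gives the time, the measured TCP pose, the force and the opening at its end, in the units of the state.
- bot.state(): the state, without advancing time (a new reading comes with each control period).
- imaging.camera(name): name is "scene" or "top" or "wrist"; returns the picture (400x640x3 uint8, red, green, blue); there is no depth.
- imaging.camera_info(name): a dict with "vertical_fov" (degrees; the focal length in pixels is half the picture's height over the tangent of half this angle, whatever the lens; pixels are square), "cx", "cy" (the principal point, pixels), "extrinsics" (4x4, takes a point from world to camera coordinates). Camera axes: x right, y down, z forward; pixel columns grow to the right and rows downward; lengths in m; the calibration is good to about 2 mm. A picture is of the moment at which its call begins: read the wrist's pose just before it. camera_info takes no time and is no camera call; for the wrist camera it gives the pose at the moment of the call.
- bot.close_job(): hands the job in, once; it reports no verdict.
The state is a dict: "time_s": time; "qpos": joint angles; "joint_vel": joint speeds; "effort": joint torques, N m; "eef_pos": TCP position; "tcp_rot": TCP orientation; "ft_force": force on the tool from outside, world axes, zero at the start; "wrist_torque": the same for the moment, N m; "finger_gap": opening from 0.0 (shut) to 1.0 (fully open).
Only numpy, scipy, OpenCV 4.12 (cv2) and the standard library are available. Lean on these libraries where they do the work, as an engineer would, in place of code of your own. Each camera call takes 0.05 s, during which the arm holds its last target. There are 200 camera calls.

## Working session

There is one attempt and no reset: what is moved stays moved. The work goes in short steps, Python scripts to look and compute and a shell command to move; the robot and the scene stay as the last step left them, time stands still between calls to the robot, and variables do not carry over. Pictures are saved under pics/ and viewed, about 8 in all and at most 12, crops included, and the job is handed in when it is done.

```bash
mkdir -p pics && cat > h.py <<'E'
import numpy as np, cv2
from rig import bot, imaging
def info(n):
    i=imaging.camera_info(n); f=200/np.tan(np.radians(i["vertical_fov"]/2)); return f,i["cx"],i["cy"],np.array(i["extrinsics"])
def ray(n,u,v):
    f,cx,cy,T=info(n); R=T[:3,:3]; c=-R.T@T[:3,3]; return c,R.T@np.array([(u-cx)/f,(v-cy)/f,1])
def plane(n,u,v,z):
    c,d=ray(n,u,v); return c+d*(z-c[2])/d[2]
def proj(n,p):
    f,cx,cy,T=info(n); q=T[:3,:3]@np.array(p)+T[:3,3]; return cx+f*q[0]/q[2],cy+f*q[1]/q[2]
def snap(n,name):
    im=imaging.camera(n); cv2.imwrite(f"pics/{name}.png",im[:,:,::-1]); return im
E
python3 - <<'E'
from h import *
for n in("top","scene"):
    snap(n,n+"0"); f,cx,cy,T=info(n); print(n,f,cx,cy,-T[:3,:3].T@T[:3,3], T[2,:3])
s=bot.state(); print(s)
E
```

```text
top 396.9593655700938 325.94356929606334 195.066404826474 [0.43458162 0.05362514 1.15895933] [ 0.12244639 -0.0252334  -0.9921543 ]
scene 385.65432053592457 322.0223416733219 206.6355602292041 [1.01159119 0.27531676 0.96540004] [-0.4314314  -0.24410581 -0.86849254]
{'time_s': 0.1, 'qpos': array([-7.72400741e+01,  1.40808339e+01,  8.93190574e+01, -1.00062525e-03,
        7.67010220e+01, -9.97677514e+00]), 'joint_vel': array([ 0.0079966 , -0.06691737, -0.20444963, -0.03638424,  0.08472794,
       -0.05986696]), 'effort': array([ 7.51017542e-04, -4.30671859e+01, -3.27128971e+01, -8.08589539e-05,
        2.88476534e-03, -4.31119354e-07]), 'eef_pos': array([ 0.25108834, -0.59896864,  0.21567193]), 'tcp_rot': array([-1.79983476e+02,  9.95558971e-02, -6.72630536e+01]), 'ft_force': array([-0.66100737, -0.50964443, -0.09291747]), 'wrist_torque': array([-3.01939367e-02,  3.45738882e-05, -4.62772348e-02]), 'finger_gap': 0.9973590439461998}
```

View pics/top0.png

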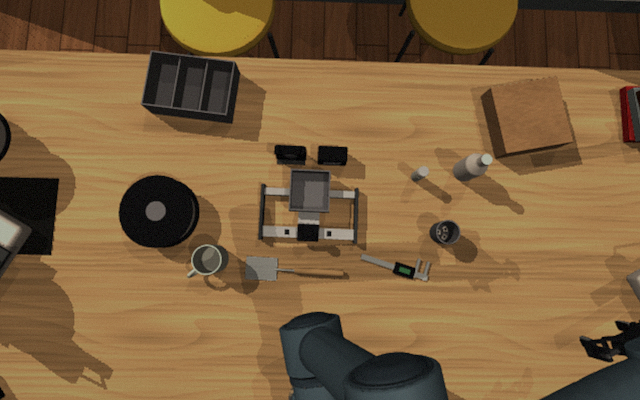

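View pics/scene0.png

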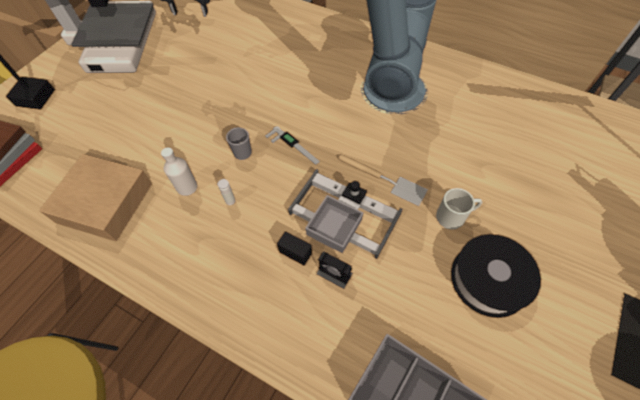

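The top view shows the hole bar at about (308,232), the tray at (310,190), the cup at (445,232), and black boxes at (290,153) and (333,155). In the scene view the fan is the right-hand box at (335,268), which puts it on the +y side.

```bash
python3 - <<'E'
from h import *
for nm,u,v,z in [("cup rim",445,231,.08),("tray rim",310,190,.067),("tray",310,172,.067),("fan",290,149,.082),("pack",333,151,.06),("knob",308,231,.085),("hole-",287,232,.026),("hole+",329,233,.026),("plateL",262,212,.032),("plateR",356,215,.032),("glue",421,172,.095),("cal",395,268,.01),("scraper",290,270,.01),("cleaner",485,160,.17)]:
    print(nm,plane("top",u,v,z).round(3))
# scene knob / cup / tray by ray
for nm,u,v,z in [("cup rim",240,135,.08),("tray rim",334,222,.067),("knob",355,187,.085),("fan",336,262,.082),("pack",296,243,.06)]:
    print("S",nm,plane("scene",u,v,z).round(3))
a=cv2.imread("pics/top0.png")[120:300,230:480]; b=cv2.imread("pics/scene0.png")[110:300,210:430]
cv2.imwrite("pics/c1.png",np.vstack([cv2.resize(a,None,fx=3,fy=3,interpolation=3)[:,:750]]))
E
```

```text
cup rim [ 0.477 -0.301  0.08 ]
tray rim [0.582 0.07  0.067]
tray [0.633 0.072 0.067]
fan [0.693 0.129 0.082]
pack [0.696 0.009 0.06 ]
knob [0.468 0.072 0.085]
hole- [0.466 0.133 0.026]
hole+ [0.466 0.014 0.026]
plateL [0.521 0.205 0.032]
plateR [ 0.519 -0.062  0.032]
glue [ 0.636 -0.232  0.095]
cal [ 0.371 -0.178  0.01 ]
scraper [0.359 0.122 0.01 ]
cleaner [ 0.658 -0.378  0.17 ]
S cup rim [ 0.472 -0.305  0.08 ]
S tray rim [0.591 0.073 0.067]
S knob [0.478 0.077 0.085]
S fan [0.693 0.131 0.082]
S pack [0.688 0.013 0.06 ]
```

View pics/c1.png

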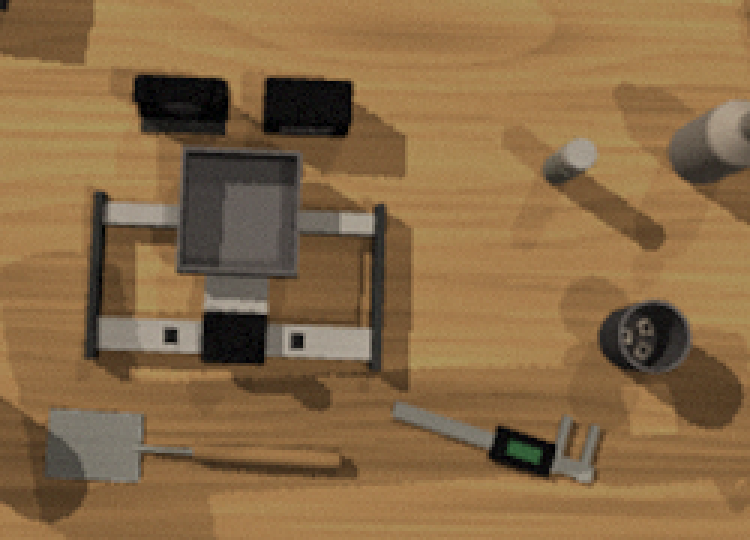

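```bash
python3 -m pendant '[[[0.028,0.037,0,0.125,1],[0.028,0.037,0,0.125,1],[0.028,0.037,0,0.125,1],[0.028,0.037,0,0.125,1],[0.028,0.037,0,0.125,1],[0.028,0.037,0,0.125,1],[0.028,0.037,0,0.125,1],[0.028,0.037,0,0.125,1],[0,0,0,0.125,1],[0,0,0,0.049,1],[0,0,0,0,1]]]' && python3 - <<'E'
from h import *
s=bot.state();print(s["eef_pos"],s["tcp_rot"],s["qpos"])
snap("wrist","w1"); f,cx,cy,T=info("wrist"); print(f,-T[:3,:3].T@T[:3,3],T[2,:3])
print(proj("wrist",[.475,-.302,.08]))
E
```

```text
time_s: 1.02
eef_pos: [0.4527, -0.3326, 0.2162]
tcp_rot: [-180.0, 0.0, 0.1]
ft_force: [-0.0, -1.0, 0.1]
finger_gap: 1.001
[ 0.45269142 -0.33260334  0.21624444] [-1.79966147e+02  3.42028934e-02  1.44568525e-01] [-4.78674136e+01  2.32182192e+00  1.02328814e+02 -2.86838371e-03
  7.53974076e+01 -4.80112477e+01]
325.25857862307697 [ 0.45271257 -0.26232801  0.37302548] [ 1.83895636e-04 -2.82609774e-01 -9.59234946e-01]
(np.float64(343.3718045592007), np.float64(150.32061381960642))
```

View pics/w1.png

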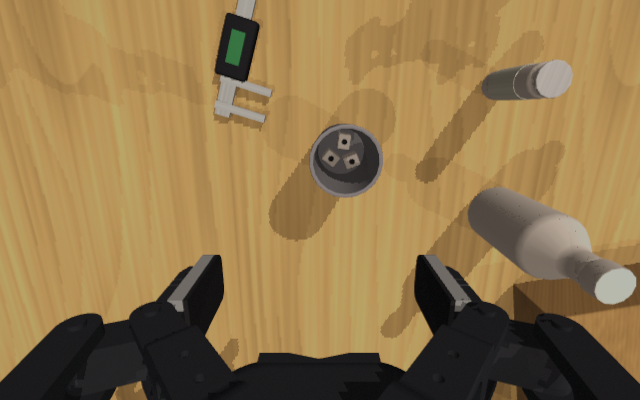

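The wrist view shows the cup rim centred near (346,160) with the white parts inside. The caliper, glue stick and bottle are all clear of the fingers.

```bash
python3 - <<'E'
from h import *
im=cv2.imread("pics/w1.png")
print(plane("wrist",346,160,.08), plane("wrist",310,160,.08)-plane("wrist",382.5,160,.08),plane("wrist",346,124,.08)-plane("wrist",346,197,.08))
# rail frame from top picture: holes by dark blob in light bar, tray rim
t=cv2.cvtColor(cv2.imread("pics/top0.png"),cv2.COLOR_BGR2GRAY)
pts=[]
for u0,v0 in((287,232),(329,233.5)):
    y,x=np.mgrid[int(v0)-4:int(v0)+5,int(u0)-4:int(u0)+5]; w=np.clip(120-t[int(v0)-4:int(v0)+5,int(u0)-4:int(u0)+5].astype(float),0,None)
    u,v=(x*w).sum()/w.sum(),(y*w).sum()/w.sum(); p=plane("top",u,v,.024); pts.append(p); print(u,v,p)
d=pts[0]-pts[1]; print("len",np.hypot(*d[:2]),"rail yaw",np.degrees(np.arctan2(-d[0],d[1])),"mid",(pts[0]+pts[1])/2)
E
```

```text
[ 0.4775719  -0.31074963  0.08      ] [-6.57046735e-02 -1.26818117e-05  0.00000000e+00] [-0.00160038  0.06667587  0.        ]
286.52937685459943 231.5074183976261 [0.46741458 0.13439996 0.024     ]
328.67662881052 233.22952779438134 [0.4653538  0.01448583 0.024     ]
len 0.11993183856924422 rail yaw -0.9845570115873473 mid [0.46638419 0.07444289 0.024     ]
```

```bash
python3 -m pendant '[[[0.0115,0.0128,0,0,1],[0.0115,0.0127,0,0,1],[0,0,-0.03,0,1],[0,0,-0.03,0,1],[0,0,-0.03,0,1],[0,0,-0.03,0,1],[0,0,-0.03,0,1],[0,0,-0.021,0,1],[0,0,0,0,1]]]' && python3 -m pendant '[[[0,0,0,0,0.5],[0,0,0,0,0.3],[0,0,0,0,0.3],[0,0,0,0,0.3],[0,0,0,0,0.3],[0,0,0,0,0.3],[0,0,0,0,0.3],[0,0,0,0,0.3]]]'
```

```text
time_s: 1.82
eef_pos: [0.4718, -0.3058, 0.0403]
tcp_rot: [-179.6, 0.4, -0.2]
ft_force: [-1.1, 0.7, -1.0]
finger_gap: 1.001
time_s: 2.48
eef_pos: [0.4765, -0.3094, 0.0476]
tcp_rot: [179.8, -0.1, 0.0]
ft_force: [0.5, -0.6, 6.7]
finger_gap: 0.764
```

```bash
python3 -m pendant '[[[0,0,0.02,0,0.3],[0,0,0.025,0,0.3],[0,0,0.025,0,0.3],[0.0105,0.0286,0,-0.017,0.3],[0.0105,0.0286,0,0,0.3],[0.0105,0.0286,0,0,0.3],[0.0105,0.0286,0,0,0.3],[0.0105,0.0286,0,0,0.3],[0.0105,0.0286,0,0,0.3],[0.0105,0.0286,0,0,0.3],[0.0105,0.0286,0,0,0.3],[0.0105,0.0286,0,0,0.3]]]' && python3 -m pendant '[[[0.0105,0.0246,0,0,0.3],[0,0,0,0,0.3],[0,0,0,0,0.3],[0,0,0,0,0.3]]]' && python3 - <<'E'
from h import *
s=bot.state();print(s["eef_pos"],s["tcp_rot"],s["ft_force"])
a=snap("scene","s1")[:,:,::-1];b=snap("wrist","w2")[:,:,::-1]
cv2.imwrite("pics/m1.png",np.hstack([cv2.resize(a[100:300,200:420],(440,400)),cv2.resize(b,(360,225))[:225].copy() if 0 else cv2.copyMakeBorder(cv2.resize(b,(360,225)),0,175,0,0,0)]))
E
```

```text
time_s: 3.48
eef_pos: [0.5696, -0.0491, 0.1153]
tcp_rot: [-180.0, 0.1, -1.0]
ft_force: [0.9, -1.0, -1.5]
finger_gap: 0.759
time_s: 3.82
eef_pos: [0.5798, -0.0263, 0.1153]
tcp_rot: [180.0, 0.1, -1.0]
ft_force: [1.1, 0.4, -1.2]
finger_gap: 0.761
[ 0.57981815 -0.02634019  0.11528123] [ 1.79995579e+02  5.78896963e-02 -9.62845035e-01] [ 1.0532275   0.36337763 -1.16577672]
```

View pics/m1.png

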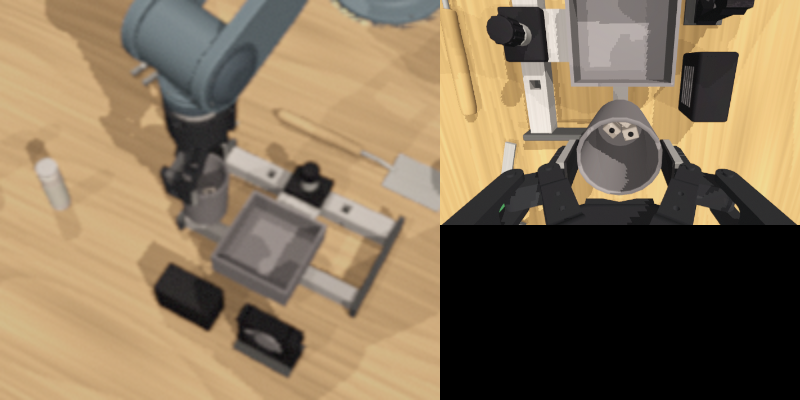

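```bash
python3 -m pendant '[[[0,0,-0.012,0,0.3],[0,0.0087,-0.0117,0,0.3],[0,0,0,0,0.3],[0,0.004,0,0,0.3],[0,0.0051,0.0048,0,0.3],[0,0,0,0,0.3]]]' && python3 -m pendant '[[[0,0.0058,0.0039,0,0.3],[0,0.0064,0.0027,0,0.3],[0,0,0,0,0.3]]]' && python3 -m pendant '[[[0,0.0068,0.0017,0,0.3],[0,0.007,0.0004,0,0.3],[0,0.0069,-0.0008,0,0.3],[0,0,0,0,0.3]]]'; python3 - <<'E'
from h import *
s=bot.state();print(s["eef_pos"],s["tcp_rot"],s["ft_force"])
a=snap("scene","s2")[:,:,::-1];b=snap("wrist","w3")[:,:,::-1]
cv2.imwrite("pics/m2.png",np.hstack([cv2.resize(a[100:300,200:420],(440,400)),cv2.copyMakeBorder(cv2.resize(b,(360,225)),0,175,0,0,0)]))
E
```

```text
time_s: 4.42
eef_pos: [0.5809, -0.0082, 0.0978]
tcp_rot: [179.9, -0.1, -0.9]
ft_force: [-0.6, -2.2, -1.3]
finger_gap: 0.763
time_s: 4.67
eef_pos: [0.5815, 0.0042, 0.1052]
tcp_rot: [179.9, -0.2, -0.9]
ft_force: [-1.0, -4.3, 1.0]
finger_gap: 0.749
time_s: 5.0
eef_pos: [0.5818, 0.0247, 0.1065]
tcp_rot: [179.9, -0.2, -0.9]
ft_force: [0.3, -4.6, 4.8]
finger_gap: 0.755
[0.5818096  0.02468364 0.10648057] [179.92098179  -0.21046101  -0.90463649] [ 0.28103523 -4.56380065  4.84249231]
```

View pics/m2.png

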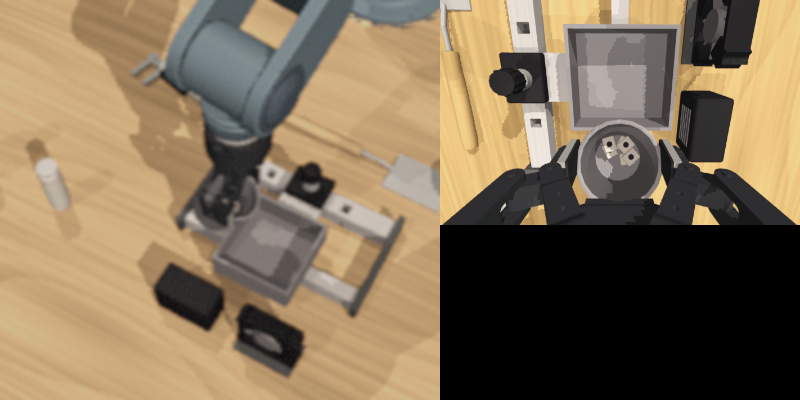

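The tilt has started at low force (about 5 N). The mouth sits at (620,160) in the right panel, which is lower than a pure pivot would give, so I'll look closer.

```bash
python3 - <<'E'
from h import *
a=cv2.imread("pics/w3.png")[170:390,170:470];b=cv2.imread("pics/s2.png")[165:245,270:370]
cv2.imwrite("pics/m3.png",np.vstack([cv2.resize(a,(480,352)),cv2.resize(b,(480,384),interpolation=3)])[:600] if 0 else np.hstack([cv2.resize(a,(400,293)),cv2.resize(b,(366,293),interpolation=3)]))
E
```

```text
(no output)
```

View pics/m3.png

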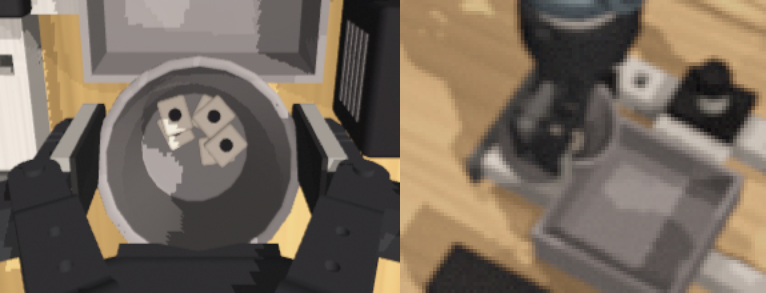

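The cup tilted about 26° but also slid about 20 mm back along the pads. I'll set it down on free bench and regrasp it higher and harder for a longer lever.

```bash
python3 -m pendant '[[[0,0,0.02,0,0],[0,0,0.02,0,0],[-0.0103,-0.0325,0,0,0],[-0.0103,-0.0325,0,0,0],[-0.0103,-0.0325,0,0,0],[-0.0103,-0.0325,0,0,0],[-0.0103,-0.0325,0,0,0],[-0.0103,-0.0325,0,0,0],[0,0,0,0,0],[0,0,-0.03,0,0],[0,0,-0.03,0,0],[0,0,-0.02,0,0]]]' && python3 -m pendant '[[[0,0,-0.0,0,0],[0,0,0,0,0],[0,0,0,0,0]]]' && python3 - <<'E'
from h import *
s=bot.state();print(s["eef_pos"],s["ft_force"])
a=snap("scene","s3")[:,:,::-1];b=snap("wrist","w4")[:,:,::-1]
cv2.imwrite("pics/m4.png",np.hstack([cv2.resize(a[100:280,190:370],(400,400)),cv2.resize(b[150:390,170:470],(400,320),interpolation=3) if 0 else cv2.copyMakeBorder(cv2.resize(b[150:390,170:470],(400,320)),0,80,0,0,0)]))
E
```

```text
time_s: 6.1
eef_pos: [0.5168, -0.1689, 0.0616]
tcp_rot: [-179.8, 0.2, -1.1]
ft_force: [0.5, 0.0, -2.0]
finger_gap: 0.751
time_s: 6.35
eef_pos: [0.5194, -0.1704, 0.0658]
tcp_rot: [-180.0, -0.1, -1.0]
ft_force: [0.6, -0.7, -2.0]
finger_gap: 0.75
[ 0.519353   -0.17043027  0.06577022] [ 0.6332798  -0.72474899 -2.04437519]
```

View pics/m4.png

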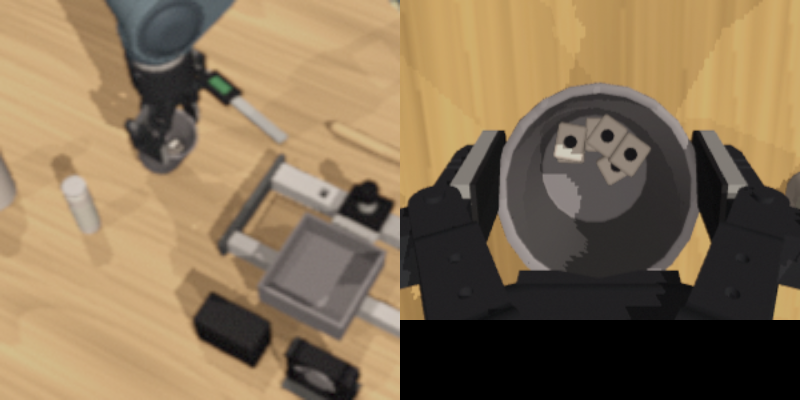

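```bash
python3 -m pendant '[[[0,0,-0.004,0,0],[0,0,0,0,0],[0,0,0,0,1],[0,0,0,0,1],[0,0,0,0,1],[0,0,0,0,1],[0,0,0,0,1],[0,0,0,0,1],[0,0,0.03,0,1],[0,0,0.04,0,1],[0,0,0.04,0,1],[0,0,0.04,0,1]]]' && python3 -m pendant '[[[0,-0.035,0,0,1],[0,-0.035,0,0,1],[0,0,0,0,1],[0,0,0,0,1],[0,0,0,0,1]]]' && cat > cup.py <<'E'
from h import *
def rim(im,v1=235):
    hsv=cv2.cvtColor(im,cv2.COLOR_RGB2HSV); m=((hsv[:,:,1]<75)).astype(np.uint8); m[v1:]=0
    m=cv2.morphologyEx(m,cv2.MORPH_OPEN,np.ones((5,5)))
    cs,_=cv2.findContours(m,cv2.RETR_EXTERNAL,cv2.CHAIN_APPROX_NONE)
    for c in cs:
        if cv2.contourArea(c)>1000: print("blob",cv2.boundingRect(c),cv2.contourArea(c),cv2.minEnclosingCircle(c))
E
python3 - <<'E'
from cup import *
s=bot.state();print(s["eef_pos"])
rim(imaging.camera("wrist") if 0 else snap("wrist","w5"))
rim(cv2.imread("pics/w1.png")[:,:,::-1].copy())
print(proj("wrist",[.519,-.217,.08]))
E
```

```text
time_s: 7.45
eef_pos: [0.5181, -0.1702, 0.2122]
tcp_rot: [-180.0, 0.0, -1.0]
ft_force: [1.1, 0.1, 0.2]
finger_gap: 1.002
time_s: 7.87
eef_pos: [0.5182, -0.2401, 0.2102]
tcp_rot: [-179.9, 0.0, -1.0]
ft_force: [0.5, 0.6, -0.2]
finger_gap: 1.002
[ 0.51824744 -0.24007802  0.21016313]
blob (416, 157, 62, 48) 1797.5 ((446.5, 179.5), 33.3542594909668)
blob (275, 121, 75, 75) 4329.0 ((311.9322814941406, 157.59764099121094), 37.72627258300781)
blob (163, 14, 54, 193) 4277.5 ((199.87640380859375, 110.17696380615234), 96.35643005371094)
blob (468, 188, 118, 47) 3709.0 ((526.5, 222.5), 59.619728088378906)
blob (309, 124, 74, 73) 4145.0 ((345.4822082519531, 160.06939697265625), 37.2010383605957)
blob (482, 60, 90, 40) 2656.5 ((526.5, 80.0), 45.60985565185547)
blob (215, 0, 57, 122) 3372.0 ((248.64175415039062, 61.00672912597656), 61.92802810668945)
(np.float64(318.6168270753928), np.float64(160.95128149420063))
```

```bash
python3 - <<'E'
from h import *
p=plane("wrist",312,158,.08); print(p, bot.state()["eef_pos"]-p, plane("wrist",275,158,.08)-plane("wrist",350,158,.08))
E
```

```text
[ 0.51318226 -0.21427689  0.08      ] [ 0.00511868 -0.02536207  0.13011006] [-0.06641346  0.00104539  0.        ]
```

```bash
python3 -m pendant '[[[-0.005,0.0257,0,0,1],[0,0,-0.03,0,1],[0,0,-0.03,0,1],[0,0,-0.03,0,1],[0,0,-0.03,0,1],[0,0,-0.02,0,1],[0,0,-0.012,0,1],[0,0,0,0,1],[0,0,0,0,0],[0,0,0,0,0],[0,0,0,0,0],[0,0,0,0,0]]]' && python3 -m pendant '[[[0,0,0,0,0],[0,0,0,0,0],[0,0,0,0,0],[0,0,0.02,0,0],[0,0,0.02,0,0],[0,0,0.02,0,0],[0,0,0,0,0],[0,0,0,0,0]]]'
```

```text
time_s: 8.92
eef_pos: [0.5182, -0.2171, 0.0638]
tcp_rot: [179.7, -0.6, -1.0]
ft_force: [5.9, 1.2, 11.9]
finger_gap: 0.455
time_s: 9.58
eef_pos: [0.515, -0.2158, 0.1213]
tcp_rot: [179.8, -0.3, -1.0]
ft_force: [0.1, 0.2, -0.2]
finger_gap: -0.003
```

```bash
python3 - <<'E'
from h import *
a=snap("scene","s4")[:,:,::-1];b=snap("wrist","w6")[:,:,::-1]
cv2.imwrite("pics/m5.png",np.hstack([cv2.resize(a[80:260,170:350],(400,400)),cv2.copyMakeBorder(cv2.resize(b,(400,250)),0,150,0,0,0)]))
E
```

```text
(no output)
```

View pics/m5.png

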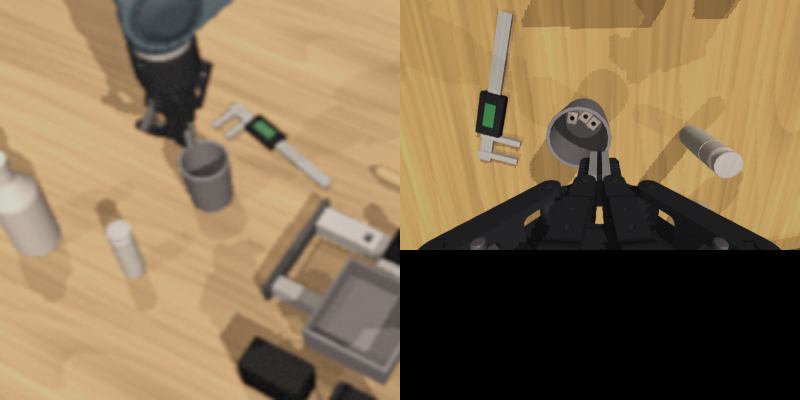

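Cup is still upright with its parts, but it popped forward (+y) out of the jaws: centre now about (285,216) in the wrist picture. I'll remeasure it from a clear viewpoint and compare.

```bash
python3 -m pendant '[[[0,0,0.03,0,1],[0,0,0.03,0,1],[0,0,0.03,0,1],[0,0,0,0,1],[0,0,0,0,1],[0,0,0,0,1]]]' && python3 - <<'E'
from cup import *
s=bot.state();print(s["eef_pos"])
im=snap("wrist","w7"); rim(im,300)
for u,v in((300,160),):pass
hsv=cv2.cvtColor(im,cv2.COLOR_RGB2HSV); m=(hsv[:,:,1]<75).astype(np.uint8); m=cv2.morphologyEx(m,cv2.MORPH_OPEN,np.ones((5,5)))
for c in cv2.findContours(m,0,1)[0]:
    (u,v),r=cv2.minEnclosingCircle(c)
    if 25<r<60 and cv2.contourArea(c)>1500: print((u,v,r),plane("wrist",u,v,.08),cv2.boundingRect(c))
E
```

```text
time_s: 10.18
eef_pos: [0.5128, -0.2143, 0.2069]
tcp_rot: [-179.9, 0.1, -1.0]
ft_force: [0.1, 0.7, -0.4]
finger_gap: 0.846
[ 0.51277163 -0.21431023  0.20690945]
blob (398, 250, 69, 50) 2099.0 ((433.5, 275.0), 40.401214599609375)
blob (174, 250, 67, 50) 2041.0 ((205.5, 275.0), 39.601234436035156)
blob (420, 181, 63, 53) 1869.5 ((451.9285583496094, 204.11904907226562), 34.9860954284668)
blob (260, 147, 74, 77) 4306.5 ((297.9107971191406, 184.97886657714844), 39.051448822021484)
blob (170, 42, 53, 187) 4087.0 ((207.04173278808594, 135.1175994873047), 93.31350708007812)
blob (239, 0, 173, 27) 3289.0 ((325.0, 13.5), 86.11775207519531)
(451.9285583496094, 204.11904907226562, 34.9860954284668) [ 0.63348083 -0.23209497  0.08      ] (420, 181, 63, 53)
(297.9107971191406, 184.97886657714844, 39.051448822021484) [ 0.49401884 -0.21201676  0.08      ] (260, 147, 74, 77)
```

```bash
python3 -m pendant '[[[-0.0216,0.001,0,0,1],[0,0,0,0,1],[0,0,-0.02,0,1],[0,0,-0.02,0,1],[0,0,-0.02,0,1],[0,0,0,0,1],[0,0,0,0,1],[0,0,0,0,1]]]' && python3 - <<'E'
from cup import *
s=bot.state();print(s["eef_pos"])
im=snap("wrist","w8"); 
cv2.imwrite("pics/w8c.png",cv2.resize(im[100:400,120:520,::-1],(800,600)))
hsv=cv2.cvtColor(im,cv2.COLOR_RGB2HSV); m=(hsv[:,:,1]<75).astype(np.uint8); m=cv2.morphologyEx(m,cv2.MORPH_OPEN,np.ones((5,5)))
for c in cv2.findContours(m,0,1)[0]:
    if cv2.contourArea(c)>1500: print(cv2.boundingRect(c),plane("wrist",*cv2.minEnclosingCircle(c)[0],.08))
E
```

```text
time_s: 10.9
eef_pos: [0.4922, -0.2139, 0.149]
tcp_rot: [180.0, -0.0, -1.0]
ft_force: [-0.2, 0.0, 0.1]
finger_gap: 1.0
[ 0.49224403 -0.2139404   0.14901733]
(0, 255, 640, 145) [ 0.49114011 -0.38503832  0.08      ]
(458, 194, 93, 71) [ 0.63113334 -0.23218418  0.08      ]
(274, 154, 92, 97) [ 0.49371495 -0.21175702  0.08      ]
(164, 28, 63, 222) [ 0.4175167  -0.16490314  0.08      ]
(250, 0, 205, 10) [ 0.51578702 -0.08292061  0.08      ]
```

View pics/w8c.png

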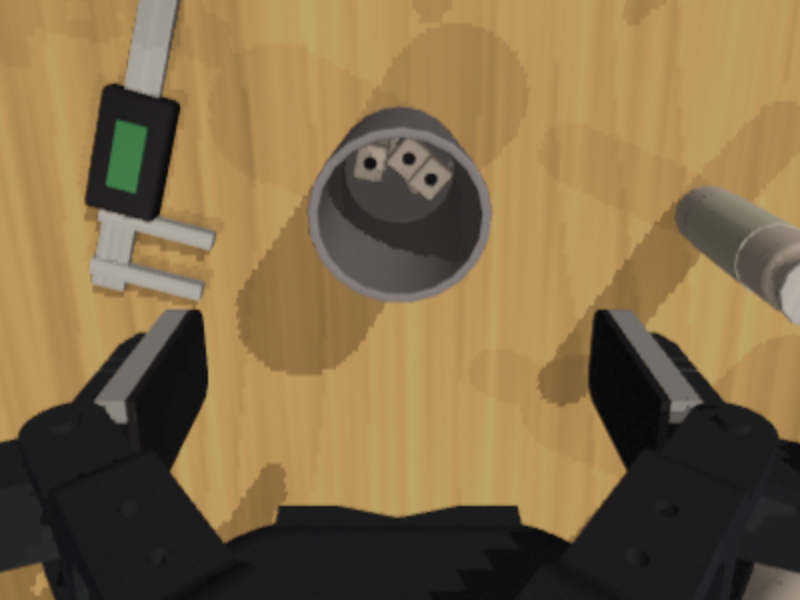

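Cup is upright, with its mouth centred at (400,213) in the crop. That is midway between the pads (207 and 590), so I'll descend straight and close gently.

```bash
python3 -m pendant '[[[0,-0.001,-0.02,0,1],[0,0,-0.02,0,1],[0,0,-0.02,0,1],[0,0,-0.02,0,1],[0,0,-0.014,0,1],[0,0,0,0,1],[0,0,0,0,1],[0,0,0,0,1]]]' && python3 -m pendant '[[[0,0,0,0,0.85],[0,0,0,0,0.8],[0,0,0,0,0.77],[0,0,0,0,0.74],[0,0,0,0,0.7],[0,0,0,0,0.65],[0,0,0,0,0.5],[0,0,0,0,0.3]]]' && python3 -m pendant '[[[0,0,0,0,0],[0,0,0,0,0],[0,0,0,0,0]]]'
```

```text
time_s: 11.62
eef_pos: [0.4932, -0.2156, 0.0565]
tcp_rot: [179.9, -0.1, -1.0]
ft_force: [0.1, -0.3, -0.1]
finger_gap: 1.001
time_s: 12.28
eef_pos: [0.4929, -0.2154, 0.0568]
tcp_rot: [179.9, -0.1, -1.0]
ft_force: [-2.2, 1.8, 9.6]
finger_gap: 0.737
time_s: 12.53
eef_pos: [0.4929, -0.2154, 0.0567]
tcp_rot: [179.9, -0.1, -1.0]
ft_force: [-2.1, 2.1, 8.1]
finger_gap: 0.738
```

```bash
python3 -m pendant '[[[0,0,0.02,0,0],[0,0,0.03,0,0],[0,0,0.03,0,0],[0,0,0,0,0],[0,0,0,0,0]]]' && python3 - <<'E'
from h import *
s=bot.state();print(s["eef_pos"],s["ft_force"])
im=snap("wrist","w9"); hsv=cv2.cvtColor(im,cv2.COLOR_RGB2HSV)
for v in range(120,372,4): print(v,hsv[v,320,1],hsv[v,320,2],end=' | ')
z=s["eef_pos"]; 
for dy in(-.034,0,.034): print(dy,proj("wrist",[z[0],z[1]+dy,z[2]+.0233]))
print(proj("wrist",[z[0],z[1]+.03,z[2]-.0567]))
E
```

```text
time_s: 12.95
eef_pos: [0.4931, -0.2156, 0.1368]
tcp_rot: [179.9, -0.2, -1.0]
ft_force: [0.3, -0.1, -2.1]
finger_gap: 0.737
[ 0.49308149 -0.21557549  0.13676975] [ 0.26968421 -0.06904472 -2.12308987]
120 129 200 | 124 129 200 | 128 128 201 | 132 132 183 | 136 132 183 | 140 132 183 | 144 134 183 | 148 134 183 | 152 132 183 | 156 133 184 | 160 133 184 | 164 133 186 | 168 128 202 | 172 17 89 | 176 22 91 | 180 20 90 | 184 20 91 | 188 20 91 | 192 17 91 | 196 19 92 | 200 18 125 | 204 23 102 | 208 19 27 | 212 44 155 | 216 42 169 | 220 48 116 | 224 23 79 | 228 23 78 | 232 23 78 | 236 20 77 | 240 23 78 | 244 20 77 | 248 23 79 | 252 18 56 | 256 23 56 | 260 19 55 | 264 23 56 | 268 19 55 | 272 19 55 | 276 20 75 | 280 21 97 | 284 21 97 | 288 21 97 | 292 21 97 | 296 21 95 | 300 21 96 | 304 21 96 | 308 21 96 | 312 24 96 | 316 21 95 | 320 21 95 | 324 20 140 | 328 21 136 | 332 129 203 | 336 129 203 | 340 131 203 | 344 127 203 | 348 128 203 | 352 128 203 | 356 128 204 | 360 15 33 | 364 9 27 | 368 15 35 | -0.034 (np.float64(321.60764851722865), np.float64(334.0501168334073))
0 (np.float64(320.57869992567026), np.float64(270.40859977871696))
0.034 (np.float64(319.4047547388575), np.float64(197.79889581414457))
(np.float64(319.10212164278505), np.float64(170.09499703971503))
```

```bash
python3 -m pendant '[[[0.0148,0.0317,0,0,0],[0.0148,0.0317,0,0,0],[0.0148,0.0317,0,0,0],[0.0148,0.0317,0,0,0],[0.0148,0.0317,0,0,0],[0.0146,0.0315,0,0,0],[0,0,0,0,0],[0,0,-0.0116,0,0],[0,0,-0.0115,0,0],[0,0,0,0,0],[0,0.0055,0,0,0],[0,0.0055,0,0,0]]]' && python3 -m pendant '[[[0,0.0034,0.0016,0,0],[0,0.0034,0.0016,0,0],[0,0.0034,0.0016,0,0],[0,0.0034,0.0016,0,0],[0,0.0037,0.0007,0,0],[0,0.0037,0.0007,0,0],[0,0.0037,0.0007,0,0],[0,0.0037,0.0007,0,0],[0,0,0,0,0]]]' && python3 - <<'E'
from h import *
s=bot.state();print(s["eef_pos"],s["ft_force"])
im=snap("wrist","w10"); snap("scene","s5"); hsv=cv2.cvtColor(im,cv2.COLOR_RGB2HSV)
for v in range(140,372,5): print(v,hsv[v,320,1],hsv[v,320,2],end=' | ')
z=s["eef_pos"]+np.array([0,0,.002])
for th in(0,15,30,45,60):
    t=np.radians(th);u=np.array([0,np.sin(t),np.cos(t)]);n=np.array([0,-np.cos(t),np.sin(t)])
    print(th,[round(proj("wrist",z+q)[1]) for q in(.0213*u-.034*n,.0213*u,.0213*u+.034*n,-.0587*u-.03*n,-.0547*u)])
E
```

```text
time_s: 14.0
eef_pos: [0.58, -0.0145, 0.1109]
tcp_rot: [-180.0, 0.1, -1.1]
ft_force: [0.6, 0.6, -1.1]
finger_gap: 0.733
time_s: 14.75
eef_pos: [0.5812, 0.0154, 0.1216]
tcp_rot: [-180.0, -0.1, -0.9]
ft_force: [0.4, -3.1, 1.8]
finger_gap: 0.722
[0.58116163 0.01538593 0.12161877] [ 0.38327551 -3.08912153  1.82648231]
140 19 163 | 145 18 166 | 150 16 161 | 155 17 162 | 160 19 162 | 165 17 162 | 170 19 162 | 175 17 161 | 180 17 151 | 185 19 151 | 190 19 151 | 195 21 124 | 200 17 176 | 205 17 104 | 210 23 88 | 215 19 80 | 220 18 114 | 225 43 147 | 230 38 173 | 235 36 182 | 240 38 181 | 245 37 177 | 250 36 182 | 255 36 182 | 260 37 181 | 265 39 176 | 270 16 114 | 275 16 115 | 280 16 115 | 285 16 115 | 290 13 114 | 295 17 59 | 300 13 60 | 305 17 60 | 310 17 60 | 315 21 62 | 320 17 92 | 325 19 92 | 330 20 91 | 335 18 100 | 340 17 139 | 345 107 241 | 350 107 241 | 355 108 241 | 360 11 48 | 365 18 43 | 370 5 48 | 0 [194, 266, 330, 168, 213]
15 [179, 254, 329, 189, 233]
30 [170, 242, 321, 212, 254]
45 [168, 230, 307, 236, 275]
60 [172, 220, 285, 260, 297]
```

The cup rotates but also creeps along the pads. New plan: tilt it far enough to lay it flat on the bench (the parts stay inside at 90°), then regrasp it lying down and tip it the rest of the way on the tray wall. Continue the tilt carefully.

```bash
python3 -m pendant '[[[0,0.0033,-0.0002,0,0],[0,0.0033,-0.0002,0,0],[0,0.0033,-0.0002,0,0],[0,0.0033,-0.0002,0,0],[0,0.0035,-0.0013,0,0],[0,0.0035,-0.0013,0,0],[0,0,0,0,0],[0,0,0,0,0]]]' && cat > tilt.py <<'E'
from h import *
s=bot.state();print(s["eef_pos"],s["ft_force"])
im=snap("wrist","t%d"%int(s["time_s"]*100)); hsv=cv2.cvtColor(im,cv2.COLOR_RGB2HSV)
for v in range(140,372,5): print(v,hsv[v,320,1],hsv[v,320,2],end=' | ')
E
python3 tilt.py
```

```text
time_s: 15.52
eef_pos: [0.5803, 0.0352, 0.117]
tcp_rot: [-180.0, 0.0, -0.9]
ft_force: [-0.3, -2.4, 1.4]
finger_gap: 0.707
[0.58027387 0.03523132 0.11698966] [-0.33607528 -2.44444295  1.40977387]
140 17 162 | 145 19 162 | 150 17 161 | 155 16 161 | 160 19 161 | 165 17 161 | 170 19 161 | 175 16 160 | 180 18 160 | 185 18 160 | 190 19 160 | 195 19 160 | 200 18 160 | 205 18 166 | 210 22 94 | 215 15 101 | 220 20 103 | 225 15 102 | 230 16 79 | 235 16 80 | 240 16 79 | 245 19 80 | 250 31 90 | 255 43 161 | 260 40 171 | 265 26 237 | 270 42 147 | 275 42 165 | 280 40 171 | 285 40 171 | 290 39 172 | 295 41 170 | 300 17 104 | 305 17 104 | 310 17 104 | 315 17 104 | 320 17 103 | 325 19 105 | 330 13 59 | 335 17 60 | 340 18 160 | 345 13 135 | 350 105 240 | 355 106 240 | 360 5 48 | 365 6 41 | 370 11 47 |
```

```bash
python3 -m pendant '[[[0,-0.005,0.015,0,0],[0,-0.005,0.015,0,0],[-0.01,-0.03,0,0,0],[-0.01,-0.03,0,0,0],[-0.01,-0.03,0,0,0],[-0.01,-0.03,0,0,0],[-0.01,-0.03,0,0,0],[-0.01,-0.03,0,0,0],[0,-0.02,0,0,0],[0,0,-0.02,0,0],[0,0,-0.025,0,0],[0,0,-0.025,0,0]]]' && python3 -m pendant '[[[0,0,-0.008,0,0],[0,0,0,0,0],[0,0,0,0,0]]]' && python3 tilt.py
```

```text
time_s: 16.57
eef_pos: [0.5202, -0.1752, 0.0763]
tcp_rot: [-179.9, -0.0, -1.1]
ft_force: [-0.1, -0.3, -1.8]
finger_gap: 0.702
time_s: 16.82
eef_pos: [0.5204, -0.1748, 0.0693]
tcp_rot: [-179.9, 0.0, -1.0]
ft_force: [0.3, -0.1, -1.7]
finger_gap: 0.701
[ 0.52043441 -0.17479941  0.0693005 ] [ 0.26666815 -0.11566706 -1.69267943]
140 132 186 | 145 134 186 | 150 133 186 | 155 131 185 | 160 132 185 | 165 132 185 | 170 132 185 | 175 132 184 | 180 133 174 | 185 123 156 | 190 21 84 | 195 24 85 | 200 19 136 | 205 20 101 | 210 30 86 | 215 47 92 | 220 40 173 | 225 40 172 | 230 45 85 | 235 45 130 | 240 46 143 | 245 44 144 | 250 45 143 | 255 45 142 | 260 19 82 | 265 17 73 | 270 19 53 | 275 14 53 | 280 20 52 | 285 19 80 | 290 19 80 | 295 22 80 | 300 20 89 | 305 20 89 | 310 20 89 | 315 20 88 | 320 20 89 | 325 20 88 | 330 19 136 | 335 63 133 | 340 129 204 | 345 126 204 | 350 126 204 | 355 126 205 | 360 15 35 | 365 9 30 | 370 15 35 |
```

```bash
python3 - <<'E'
import numpy as np
from scipy.optimize import least_squares
# camera rel. TCP in (y,z): (.0703,.1568), fwd (-.2826,-.959), down(-.959,.2826), f=325, cy from info
from h import *
f,cx,cy,T=info("wrist"); s=bot.state()["eef_pos"]
R=T[:3,:3]; c=-R.T@T[:3,3]-s; print(c,cy)
def pv(y,z):
    q=R@(np.array([0,y,z])-c); return cy+f*q[1]/q[2]
def model(p):
    t,y,z=p; u=np.array([np.sin(t),np.cos(t)]); n=np.array([-np.cos(t),np.sin(t)]); m=np.array([y,z])
    pts=[m-.034*n,m+.034*n,m-.076*u-.026*n,m-.076*u+.026*n]
    return [pv(*q) for q in pts]
for nm,d,h in(("w3",(212,356,237,320),.0496),("w9",(200,330,202,None),.0587),("w10",(200,342,222,293),.0587),("t1552",(207,343,250,328),.0587),("t1682",(200,333,209,283),.0587)):
    g=lambda p:[a-b for a,b in zip(model(p),d) if b is not None]
    r=least_squares(g,[.3,0,.025]); t,y,z=r.x
    print(nm,"theta",np.degrees(t).round(1),"mouth",(r.x[1:]*1e3).round(1),"grip-pt of cup rel gp",((r.x[1:]-(.08-h)*np.array([np.sin(t),np.cos(t)])-[0,.002])*1e3).round(1),"res",np.round(r.fun,1))
E
```

```text
[0.00120102 0.07095485 0.15667848] 200.12083997285197
w3 theta 29.0 mouth [-10.   18.3] grip-pt of cup rel gp [-24.7 -10.3] res [-1.4  1.2  3.8 -3.5]
w9 theta 11.5 mouth [-8.7  6.5] grip-pt of cup rel gp [-12.9 -16.4] res [0. 0. 0.]
w10 theta 21.9 mouth [-6.7 13.8] grip-pt of cup rel gp [-14.6  -7.9] res [ 0.4 -0.3 -1.   1. ]
t1552 theta 38.1 mouth [-8.8  9.9] grip-pt of cup rel gp [-22.   -8.8] res [-0.8  0.6  1.9 -1.6]
t1682 theta 16.7 mouth [-8.   8.2] grip-pt of cup rel gp [-14.1 -14.2] res [-0.7  0.7  1.9 -1.9]
```

```bash
python3 - <<'E'
from h import *
snap("scene","s6")
a=cv2.imread("pics/t1682.png")[150:400,160:480];b=cv2.imread("pics/t1552.png")[150:400,160:480];c=cv2.imread("pics/s6.png")[110:220,190:330];d=cv2.imread("pics/s5.png")[130:240,240:380]
r=lambda x:cv2.resize(x,(400,300),interpolation=3)
cv2.imwrite("pics/m6.png",np.vstack([np.hstack([r(a),r(b)]),np.hstack([r(c),r(d)])]))
E
```

```text
[ WARN:0@2.388] global loadsave.cpp:275 findDecoder imread_('pics/t1682.png'): can't open/read file: check file path/integrity
Traceback (most recent call last):
TypeError: 'NoneType' object is not subscriptable
```

```bash
ls pics | grep ^t1 | tr '\n' ' ' && python3 - <<'E'
from h import *
import glob
t=sorted(glob.glob("pics/t1[0-9]*.png"))
a=cv2.imread(t[-1])[150:400,160:480];b=cv2.imread(t[0])[150:400,160:480];c=cv2.imread("pics/s6.png")[110:220,190:330];d=cv2.imread("pics/s5.png")[130:240,240:380]
r=lambda x:cv2.resize(x,(400,300),interpolation=3)
cv2.imwrite("pics/m6.png",np.vstack([np.hstack([r(a),r(b)]),np.hstack([r(c),r(d)])]))
E
```

```text
t1551.png t1681.png
```

View pics/m6.png

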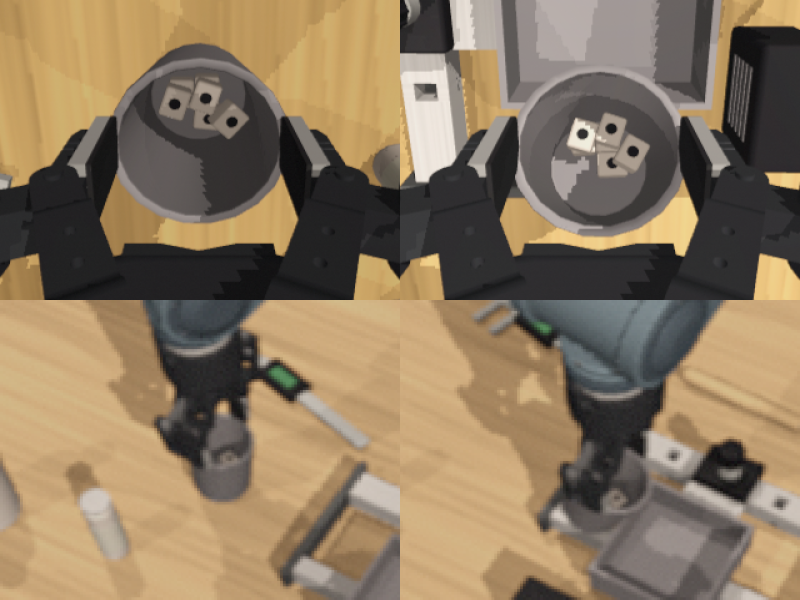

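Top-left panel: the cup is nearly upright with its rim centred at (199,140), and it has sagged in the grip. The flared rim is bearing on the base of the pads, so I'll release, regrip with the rim at mid-pad, and check centring with numbers.

```bash
python3 -m pendant '[[[0,0,-0.003,0,0],[0,0,0,0,0.8],[0,0,0,0,1],[0,0,0,0,1],[0,0,0,0,1],[0,0,0,0,1],[0,0,0.02,0,1],[0,0,0,0,1],[0,0,0,0,1]]]' && cat > rimc.py <<'E'
from h import *
s=bot.state()["eef_pos"]; im=snap("wrist","r%d"%int(bot.state()["time_s"]*100)); hsv=cv2.cvtColor(im,cv2.COLOR_RGB2HSV)
sat=hsv[:,320,1]; g=np.where(sat<75)[0]; g=g[(g>120)&(g<352)]; near=g.max(); 
# rim bright band: far edge = first bright thin band below outer wall
v=hsv[:,320,2].astype(int); print("gray span",g.min(),near); print([(i,v[i]) for i in range(g.min()-2,g.min()+50,3)])
for e in(near,): print("near edge y",plane("wrist",320,e,.08)[1]+.034)
row=int(near-50); gg=np.where(hsv[row,:,1]<75)[0]; 
print("row",row,[ (a[0],a[-1]) for a in np.split(gg,np.where(np.diff(gg)>1)[0]+1) if len(a)>8]); print(s)
E
python3 rimc.py
```

```text
time_s: 17.67
eef_pos: [0.5215, -0.1758, 0.0874]
tcp_rot: [179.9, -0.1, -1.0]
ft_force: [-0.7, 0.2, 0.1]
finger_gap: 1.001
gray span 174 306
[(172, np.int64(163)), (175, np.int64(86)), (178, np.int64(87)), (181, np.int64(87)), (184, np.int64(88)), (187, np.int64(87)), (190, np.int64(87)), (193, np.int64(88)), (196, np.int64(92)), (199, np.int64(120)), (202, np.int64(123)), (205, np.int64(113)), (208, np.int64(163)), (211, np.int64(163)), (214, np.int64(93)), (217, np.int64(24)), (220, np.int64(28)), (223, np.int64(162))]
near edge y -0.18253620378969052
row 256 [(np.int64(99), np.int64(108)), (np.int64(128), np.int64(145)), (np.int64(202), np.int64(219)), (np.int64(257), np.int64(375)), (np.int64(419), np.int64(436))]
[ 0.5214977  -0.17576125  0.08738859]
```

```bash
python3 -m pendant '[[[-0.0017,-0.0067,0,0,1],[0,0,-0.0134,0,1],[0,0,0,0,1],[0,0,0,0,0.88],[0,0,0,0,0.83],[0,0,0,0,0.8],[0,0,0,0,0.77],[0,0,0,0,0.7],[0,0,0,0,0.5],[0,0,0,0,0.2],[0,0,0,0,0],[0,0,0,0,0]]]' && python3 -m pendant '[[[0,0,0.02,0,0],[0,0,0.02,0,0],[0,0,0.02,0,0],[0,0,0,0,0],[0,0,0,0,0],[0,0,0,0,0]]]' && python3 - <<'E'
from h import *
s=bot.state()["eef_pos"]; im=snap("wrist","r3"); hsv=cv2.cvtColor(im,cv2.COLOR_RGB2HSV)
v=hsv[:,320,2].astype(int); print([(i,v[i],hsv[i,320,1]) for i in range(140,352,4)]); print(s)
for h in(.066,.071,.076): print(h,[round(proj("wrist",[s[0],s[1]+dy,s[2]+.002+z])[1]) for dy,z in((.034,.08-h),(-.034,.08-h),(.03,-h))])
E
```

```text
time_s: 18.72
eef_pos: [0.5189, -0.1819, 0.0731]
tcp_rot: [180.0, -0.0, -1.0]
ft_force: [-0.3, 0.7, -0.3]
finger_gap: 0.135
time_s: 19.22
eef_pos: [0.5183, -0.1816, 0.132]
tcp_rot: [-180.0, 0.1, -1.0]
ft_force: [0.5, -0.6, -0.9]
finger_gap: -0.001
[(140, np.int64(177), np.uint8(134)), (144, np.int64(176), np.uint8(135)), (148, np.int64(177), np.uint8(134)), (152, np.int64(173), np.uint8(136)), (156, np.int64(155), np.uint8(128)), (160, np.int64(84), np.uint8(18)), (164, np.int64(84), np.uint8(15)), (168, np.int64(85), np.uint8(18)), (172, np.int64(141), np.uint8(20)), (176, np.int64(86), np.uint8(44)), (180, np.int64(151), np.uint8(44)), (184, np.int64(110), np.uint8(49)), (188, np.int64(156), np.uint8(44)), (192, np.int64(164), np.uint8(42)), (196, np.int64(163), np.uint8(41)), (200, np.int64(126), np.uint8(49)), (204, np.int64(131), np.uint8(45)), (208, np.int64(131), np.uint8(47)), (212, np.int64(74), np.uint8(21)), (216, np.int64(76), np.uint8(20)), (220, np.int64(52), np.uint8(20)), (224, np.int64(51), np.uint8(25)), (228, np.int64(52), np.uint8(25)), (232, np.int64(71), np.uint
[... 433 characters left out ...]
p.int64(23), np.uint8(22)), (288, np.int64(23), np.uint8(11)), (292, np.int64(24), np.uint8(21)), (296, np.int64(25), np.uint8(31)), (300, np.int64(23), np.uint8(22)), (304, np.int64(23), np.uint8(33)), (308, np.int64(21), np.uint8(0)), (312, np.int64(23), np.uint8(11)), (316, np.int64(22), np.uint8(12)), (320, np.int64(25), np.uint8(31)), (324, np.int64(34), np.uint8(23)), (328, np.int64(35), np.uint8(22)), (332, np.int64(196), np.uint8(126)), (336, np.int64(196), np.uint8(126)), (340, np.int64(196), np.uint8(124)), (344, np.int64(196), np.uint8(124)), (348, np.int64(196), np.uint8(125))]
[ 0.51828738 -0.18155841  0.13198402]
0.066 [191, 321, 167]
0.071 [188, 315, 165]
0.076 [185, 309, 164]
```

```bash
python3 -m pendant '[[[0,0,0,0,1],[0,0,0,0,1],[0,0,0,0,1],[0,0,0,0,1],[0,0,0,0,1]]]' && cat > rim2.py <<'E'
from h import *
s=bot.state()["eef_pos"]; im=snap("wrist","q%d"%int(bot.state()["time_s"]*100)); hsv=cv2.cvtColor(im,cv2.COLOR_RGB2HSV)
# rim = brighter grey ring: near edge at lowest grey pixel of cup blob; widest row gives centre
m=(hsv[:,:,1]<75).astype(np.uint8); m=cv2.morphologyEx(m,cv2.MORPH_OPEN,np.ones((5,5))); n,l,st,ce=cv2.connectedComponentsWithStats(m)
for i in range(1,n):
    x,y,w,h,a=st[i]
    if 50<w<150 and 50<h<160 and 230<x+w/2<400: 
        rr=y+h-w/2*1.04; p=plane("wrist",x+w/2,rr,.08); print("bbox",x,y,w,h,"rim y",p[1],"x by px",s[0]+(x+w/2-320.5)*.068/w,"x by ray",p[0],"near-edge y",plane("wrist",x+w/2,y+h,.08)[1]+.034)
print(s)
E
python3 rim2.py
```

```text
time_s: 19.68
eef_pos: [0.5188, -0.1818, 0.1327]
tcp_rot: [-180.0, 0.0, -1.0]
ft_force: [0.8, -0.3, 0.2]
finger_gap: 0.706
bbox 272 157 98 105 rim y -0.18055387848701887 x by px 0.5191103070231391 x by ray 0.5208528332154947 near-edge y -0.18474178219204582
[ 0.51876337 -0.18184807  0.13273329]
```

```bash
python3 -m pendant '[[[0,-0.0007,0,0,1],[0,0,-0.025,0,1],[0,0,-0.025,0,1],[0,0,-0.0255,0,1],[0,0,0,0,1],[0,0,0,0,1]]]' && python3 -m pendant '[[[0,0,0,0,0.85],[0,0,0,0,0.8],[0,0,0,0,0.77],[0,0,0,0,0.74],[0,0,0,0,0.7],[0,0,0,0,0.65],[0,0,0,0,0.5],[0,0,0,0,0.3],[0,0,0,0,0.3]]]' && python3 -m pendant '[[[0,0,0.025,0,0.3],[0,0,0.025,0,0.3],[0,0,0.025,0,0.3],[0.0125,0.032,0,0,0.3],[0.0125,0.032,0,0,0.3],[0.0125,0.032,0,0,0.3],[0.0125,0.032,0,0,0.3],[0.013,0.022,0,0,0.3],[0,0,0,0,0.3],[0,0,0,0,0.3]]]'
```

```text
time_s: 20.23
eef_pos: [0.5179, -0.1821, 0.0565]
tcp_rot: [-179.9, 0.2, -1.0]
ft_force: [-0.2, -0.5, 0.6]
finger_gap: 1.0
time_s: 20.98
eef_pos: [0.5265, -0.1861, 0.0648]
tcp_rot: [179.6, -1.1, -1.0]
ft_force: [7.3, 0.2, 15.0]
finger_gap: 0.301
time_s: 21.82
eef_pos: [0.5825, -0.0316, 0.1332]
tcp_rot: [180.0, -0.1, -0.8]
ft_force: [-0.2, -0.4, 1.5]
finger_gap: 0.3
```

```bash
cat > asc.py <<'E'
from h import *
def asc(im,x0,x1,y0,y1,dx,dy):
    hsv=cv2.cvtColor(im,cv2.COLOR_RGB2HSV)
    for y in range(y0,y1,dy):
        print("%3d "%y+"".join('.' if hsv[y,x,1]>=75 and hsv[y,x,2]>90 else ("w" if 25<hsv[y,x,1]<75 and hsv[y,x,2]>120 else ('#' if hsv[y,x,2]<45 else ('o' if hsv[y,x,2]<120 else '+'))) for x in range(x0,x1,dx)))
E
python3 - <<'E'
from asc import *
im=snap("top","top2"); u,v=proj("top",[.52,-.18,.08]); print(u,v)
asc(im,int(u)-35,int(u)+60,int(v)-22,int(v)+24,1,1)
E
```

```text
400.80469417200226 214.3241592978235
192 ...oo#######oooooooooooo.......................................................................
193 .......o####ooooooooooo........................................................................
194 ........o##oo#ooooooooo........................................................................
195 .........##oo#ooooooooo........................................................................
196 ........o#ooooooooooooo........................................................................
197 ........o#ooooooooooooo........................................................................
198 ........#ooooooooooooo.........................................................................
199 ........oooo#ooooooooo.........................................................................
200 oo......#o#ooooooooooo.........................................................................
201 ooooo..o#ooooooooooooo.........................................................................
202 ooooooooooo#oooooooooo.....................................
[... 2836 characters left out ...]

231 oo#####ooooooo.................................................................................
232 ooo#####o#ooo..................................................................................
233 oo#########oo..................................................................................
234 oo#######o##o..................................................................................
235 ooo#########...................................................................................
236 ooo########o...................................................................................
237 ooo#######o....................................................................................
```

```bash
python3 -m pendant '[[[-0.0141,-0.0306,0.003,0,1],[-0.0141,-0.0306,0.003,0,1],[-0.0141,-0.0306,0.004,0,1],[-0.0141,-0.0306,0,0,1],[-0.0141,-0.0306,0,0,1],[0,0,0,0,1],[0,0,0,0,1]]]' && python3 rim2.py
```

```text
time_s: 22.45
eef_pos: [0.5103, -0.188, 0.1429]
tcp_rot: [180.0, -0.0, -1.3]
ft_force: [-0.9, -0.2, -0.7]
finger_gap: 1.002
bbox 278 150 94 99 rim y -0.18074150037069023 x by px 0.5135403883725678 x by ray 0.5157833956913201 near-edge y -0.18425630073630656
[ 0.51028507 -0.18801655  0.142913  ]
```

```bash
python3 -m pendant '[[[0.0025,0.004,0,0,1],[0,0,-0.027,0,1],[0,0,-0.027,0,1],[0,0,-0.027,0,1],[0,0,-0.026,0,1],[0,0,0,0,1],[0,0,0,0,1]]]' && python3 -m pendant '[[[0,0,0,0,0.9],[0,0,0,0,0.86],[0,0,0,0,0.83],[0,0,0,0,0.81],[0,0,0,0,0.79],[0,0,0,0,0.78],[0,0,0,0,0.78],[0,0,0,0,0.78]]]'
```

```text
time_s: 23.08
eef_pos: [0.5132, -0.18, 0.0344]
tcp_rot: [-179.9, 0.2, -0.9]
ft_force: [-0.2, -0.6, 0.4]
finger_gap: 1.0
time_s: 23.75
eef_pos: [0.5141, -0.1817, 0.0358]
tcp_rot: [180.0, -0.0, -1.0]
ft_force: [0.8, 0.6, 0.2]
finger_gap: 0.781
```

```bash
python3 -m pendant '[[[0,0,0,0,0.86],[0,0,0.009,0,0.86],[0,0,0.009,0,0.86],[0,0,0,0,0.86],[0,0,0,0,0.82],[0,0,0,0,0.79],[0,0,0,0,0.76],[0,0,0,0,0.73],[0,0,0,0,0.7],[0,0,0,0,0.6],[0,0,0,0,0.5],[0,0,0,0,0.5]]]' && python3 -m pendant '[[[0,0,0.01,0,0.5],[0,0,0.02,0,0.5],[0,0,0.02,0,0.5],[0,0,0.02,0,0.5],[0,0,0,0,0.5],[0,0,0,0,0.5]]]' && python3 tilt.py
```

```text
time_s: 24.75
eef_pos: [0.5142, -0.1816, 0.0544]
tcp_rot: [-180.0, -0.0, -1.0]
ft_force: [-1.7, 1.7, 6.8]
finger_gap: 0.745
time_s: 25.25
eef_pos: [0.5142, -0.1819, 0.1241]
tcp_rot: [179.9, -0.1, -1.0]
ft_force: [0.3, 0.3, -2.4]
finger_gap: 0.744
[ 0.51423358 -0.18187044  0.12409148] [ 0.31457869  0.32147841 -2.412026  ]
140 131 187 | 145 130 187 | 150 134 186 | 155 133 186 | 160 132 186 | 165 132 186 | 170 130 186 | 175 125 173 | 180 17 91 | 185 25 93 | 190 19 92 | 195 19 92 | 200 19 93 | 205 21 97 | 210 19 120 | 215 40 171 | 220 43 172 | 225 18 28 | 230 46 77 | 235 41 170 | 240 30 34 | 245 44 139 | 250 19 80 | 255 20 77 | 260 22 57 | 265 18 56 | 270 22 57 | 275 18 57 | 280 22 57 | 285 21 99 | 290 21 99 | 295 21 98 | 300 21 98 | 305 21 98 | 310 23 98 | 315 21 98 | 320 21 97 | 325 21 97 | 330 21 97 | 335 22 117 | 340 126 205 | 345 124 206 | 350 122 205 | 355 121 205 | 360 15 34 | 365 26 29 | 370 15 34 |
```

```bash
python3 -m pendant '[[[0.0136,0.0318,0,0,0.5],[0.0136,0.0318,0,0,0.5],[0.0136,0.0318,0,0,0.5],[0.0136,0.0318,0,0,0.5],[0.0136,0.0318,0,0,0.5],[0,0,0,0,0.5],[0,0,-0.013,0,0.5],[0,0,0,0,0.5],[0,0.0057,0,0,0.5],[0,0.0057,0,0,0.5],[0,0.0053,0.0015,0,0.5],[0,0.0053,0.0015,0,0.5]]]' && python3 -m pendant '[[[0,0.0053,0.0015,0,0.5],[0,0.0053,0.0015,0,0.5],[0,0.0049,0,0,0.5],[0,0.0049,0,0,0.5],[0,0.0049,0,0,0.5],[0,0.0049,0,0,0.5],[0,0.0047,-0.0013,0,0.5],[0,0.0047,-0.0013,0,0.5],[0,0.0047,-0.0013,0,0.5],[0,0.0047,-0.0013,0,0.5],[0,0,0,0,0.5]]]' && python3 - <<'E'
from asc import *
s=bot.state(); print(s["eef_pos"],s["ft_force"])
asc(snap("wrist","a1"),200,440,150,390,3,6)
E
```

```text
time_s: 26.3
eef_pos: [0.5816, -0.0016, 0.1135]
tcp_rot: [179.9, 0.0, -1.0]
ft_force: [-0.2, -3.7, -2.4]
finger_gap: 0.747
time_s: 27.22
eef_pos: [0.5819, 0.0494, 0.1111]
tcp_rot: [-180.0, -0.0, -0.9]
ft_force: [0.6, -2.0, 3.3]
finger_gap: 0.735
[0.5819343  0.04941697 0.1111285 ] [ 0.60596138 -2.04060785  3.26615254]
150 +++++++++++++ooooooooo+++++++++++++++ooooooooooo+++++++oooooooooooooooo++.......
156 +++++++++++++oooo+++++++++++++++++++++++++++++++++++++++ooooooooooooooo++.......
162 +++++++++++++oooo++++++++++++++++++++++++++++++++++++++ooooooooooooooo++w.......
168 +++++++++++++oooo++++++++++++++++++++++++++++++++++++++ooooooooooooooo++........
174 +++++++++++++oooo+++++++++++++++++++++++++++++++++++++++oooooooooooooo++........
180 +++++++++++++oooo++++++++++++++++++++++++++++++++++++++ooooooooooooooo++........
186 +++++++++++++oooo++++++++++++++++++++++++++++++++++++++ooooooooooooooo++........
192 ++++++++++++++ooo++++++++++++++++++++++++++++++++++++++ooooooooooooooo++...o####
198 ++++++++++++++ooo++++++++++++++++++++++++++++++++++++++oooooooooooooo++w...#####
204 ++++++++++++
[... 1918 characters left out ...]
+......ooooooooooooo
342 oooooooooooooo......w+++oooooooooooooooooooooooooooooooooo+w.......ooooooooo#ooo
348 oooooooooooooo........+++++ooooooooooooooooooooooooooooo++........oooooooooooooo
354 ooooooooooooooo.....ooooooooooooooooooooooooooooooooooooo###.....ooooooooooooooo
360 oooooooooooooooo....ooooooooooooooooooooooooooooooooooo#####....oooooooooooooooo
366 ooooooooooooooooo######oo#oo#oo#o#oooo####o#o##o#ooooooooo#####ooooooooooooooooo
372 oooooo##ooooooooooooooooooooooooooooooooooooooooooooo#########ooooooooooo##ooooo
378 oooooooooooooooo###ooooooooooooooooooooooooooooo###############ooooooooooooooooo
384 ooooooooooo#########ooooooooooooooooooooooooooooo####################ooooooooooo
```

```bash
python3 -m pendant '[[[0,0.0044,-0.0015,0,0.5],[0,0.0044,-0.0018,0,0.5],[0,0.0044,-0.002,0,0.5],[0,0.0044,-0.002,0,0.5],[0,0.0044,-0.002,0,0.5],[0,0,0,0,0.5]]]' && python3 - <<'E'
from asc import *
s=bot.state(); print(s["eef_pos"],s["ft_force"])
asc(snap("wrist","a2"),230,410,200,370,3,6)
E
```

```text
time_s: 27.77
eef_pos: [0.581, 0.0716, 0.101]
tcp_rot: [-179.9, 0.1, -0.9]
ft_force: [0.2, -1.2, 1.9]
finger_gap: 0.728
[0.58095442 0.07155303 0.10096043] [ 0.16583854 -1.24841307  1.88075719]
200 +++oooo+++++++++++++++++++++++++++++++++++++++oooooooooooooo
206 +++oooo++++++++++++++++++++++++++++++++++++++++ooooooooooooo
212 +++oooo+++++++++++++++++++++++++++++++++++++++oooooooooooooo
218 ++++oooo++++++++++++++++++++++++++++++++++++++oooooooooooooo
224 ++++oooo++++++++++++++++++++++++++++++++++++++oooooooooooooo
230 ++++oooo+++++++++++++++++++++++++++++++++++++ooooooooooooooo
236 ++++oooo++++++++++++++++++++++++++++++++++++++oooooooooooooo
242 ++++oooo++++++++++++++++++++++++++++++++++++++ooooooooo+oooo
248 ..+++o#o++++++++++++++++++++++o++++++++ooo++++ooooooo#o+++oo
254 w+++o##o+++++++++++++++++++oooooooooooooooooo+++ooooo###++++
260 +++o####+++++++++++++++++++ooooooooooooooooooooooooo#####+++
266 ++o#####+++++++++++++++++++ooooooooooooooooooooooooo######++
272 +o######+++++++++++++++++++ooooooooooooooooooooooooo#######+
278 o#######++++oo+++++++++++++oooooooooooooooooooooooooo#####
[... 277 characters left out ...]
ooooooo++owww##wwwwwwwwwwoooooooooooooooooooo#####
314 o####w++ooooooooo+owwww##wwwwwwwwwwoooowwooooooooooooo.o####
320 o###..+++oooooooooowwwwwwwwww###wwwwwwwwwwwooooooooooo..###o
326 oo#...+++ooooooooooowwwwwwwwwwowwwwwwwwwwwwwooooooooo....#oo
332 oooo##o++++oooooooooowwwwwwwwwwwwwwwwwwwwwwwooooooooo....ooo
338 oooo#o##++++ooooo++oowwwwwwwwwwwwowwowwwwwwooooooooo.....ooo
344 ooooooo#oo++++ooooooooooooowwwwoowwwoowwooooooooooo.....oooo
350 ooooooooooo+++++ooooooooooowwwwwwwwwoooooooooo++oo.....ooooo
356 oooooooooooooooooooooooooooowwwwwwooooooooooo#####....oooooo
362 ooooooooo#oo#o###o#o#ooo#oo##o#oo###o##############...oooooo
368 ooooooooo#oooooooooooooooooooooooooooooooooooo#######ooooooo
```

```bash
python3 -m pendant '[[[0,0.004,-0.0017,0,0.5],[0,0.004,-0.0017,0,0.5],[0,0.004,-0.0017,0,0.5],[0,0.004,-0.0017,0,0.5],[0,0,0,0,0.5]]]' && python3 -m pendant '[[[0,0,0,0,0.84],[0,0,0,0,0.84],[0,0,0,0,0.84],[0,0,0,0,0.84],[0,0,0,0,0.84]]]' && python3 - <<'E'
from asc import *
s=bot.state(); print(s["eef_pos"],s["ft_force"])
asc(snap("wrist","a3"),200,440,120,390,3,7)
E
```

```text
time_s: 28.23
eef_pos: [0.5816, 0.0876, 0.0949]
tcp_rot: [-179.9, 0.0, -0.9]
ft_force: [-0.6, 0.8, 3.2]
finger_gap: 0.722
time_s: 28.65
eef_pos: [0.5818, 0.0864, 0.0951]
tcp_rot: [-180.0, 0.0, -1.0]
ft_force: [-0.9, -0.3, 0.2]
finger_gap: 0.841
[0.58175392 0.08638961 0.0950718 ] [-0.9223515  -0.26652295  0.23998286]
120 ....................................++++++++++.................................o
127 ....................................++++++++++................................oo
134 ....................................++++++++++................................#o
141 ....................................++++++++++................................oo
148 ....................................++++++++++................................oo
155 ..........w++++++++++++++++++++++++++++++++++++++++++++++++++++++++++++++w...ooo
162 .........+++++++++++++++++++++++++++++++++++++++++++++++++++++++++++++++++++.ooo
169 .........++ooooooooooo++wwwwwwwwwwwwwwwwowwwwwwwwwooooooo+++++++++++ooooo+++.ooo
176 .........++ooooooooooo++wwwwwwwwwwwwwwwwowwwwwwwwooooooooo++++++++++ooooo++..ooo
183 .........+++o
[... 1832 characters left out ...]
...........ooooooooo
337 ooooooooo.........o++++++++++++++++++++++++++oooooo....................ooooooooo
344 ooooooooooo..........ww++++++++++++++++++++++.........................oooooooooo
351 oooooooooooooooooo####o###oooooo###oo++++++++ooo....................oooooooooooo
358 oooooooooooooo#oooooooooooooooooooooooo++ooooooooooooooooo##.......ooooooooooooo
365 ooooooooooooooo#################################################..oooooooooooooo
372 oo#oooooooooooooooooooooooooooooooooooooooooooooooooooooo########ooooooooooo##oo
379 oooooooooooooo###oooooooooooooooooooooooooooooooo#################oooooooooooooo
386 ooooooooo#########oooooooooooooooooooooooooooooooo###########o#########ooooooooo
```

```bash
python3 - <<'E'
from h import *
b=cv2.imread("pics/a3.png"); a=snap("scene","s7")[:,:,::-1]
cv2.imwrite("pics/m7.png",np.hstack([cv2.resize(b[100:380,160:480],(400,350)),cv2.resize(a[150:270,260:400],(400,350),interpolation=3)]))
E
```

```text
(no output)
```

View pics/m7.png

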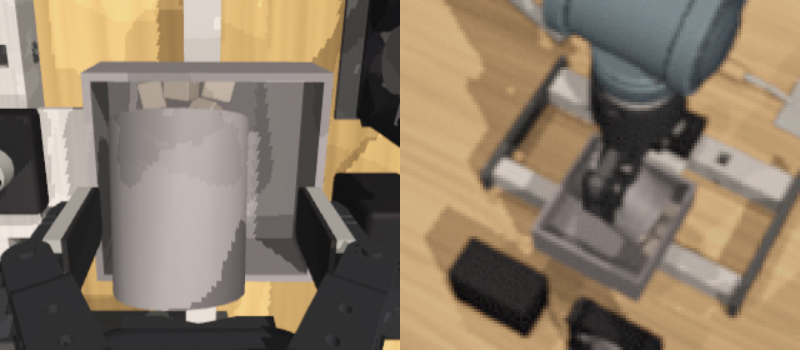

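The cup tipped into the tray: in the left panel its foot rests on the -y wall at (179,305), and the parts are coming out of the mouth at (185,95). Next I grip it near the foot, at about x 0.572.

```bash
python3 -m pendant '[[[0,0,0.02,0,1],[0,0,0.02,0,1],[-0.005,-0.02,0,0,1],[-0.0048,-0.0204,0,0,1],[0,0,0,0,1],[0,0,-0.024,0,1],[0,0,-0.023,0,1],[0,0,0,0,1]]]' && python3 -m pendant '[[[0,0,0,0,0.88],[0,0,0,0,0.84],[0,0,0,0,0.8],[0,0,0,0,0.77],[0,0,0,0,0.73],[0,0,0,0,0.69],[0,0,0,0,0.65],[0,0,0,0,0.5],[0,0,0,0,0.5]]]'
```

```text
time_s: 29.42
eef_pos: [0.5685, 0.0465, 0.0835]
tcp_rot: [-179.9, 0.5, -1.0]
ft_force: [-0.7, -0.2, -1.5]
finger_gap: 1.004
time_s: 30.17
eef_pos: [0.5726, 0.0459, 0.0892]
tcp_rot: [180.0, -0.1, -1.0]
ft_force: [-0.7, 0.3, 5.3]
finger_gap: 0.556
```

```bash
python3 -m pendant '[[[0.003,0,-0.001,0,0.5],[0.003,0,0,0,0.5],[0.003,0,0,0,0.5],[0.0025,0,0,0,0.5],[0,0,0,0,0.5],[0,0,0,0,0.84],[0,0,0,0,0.84],[0,0,0,0,0.84],[0,0,0.02,0,0.84],[0,-0.01,0.02,0,0.84],[0,0,0,0,0.84],[0,0,0,0,0.84]]]' && python3 - <<'E'
from asc import *
s=bot.state(); print(s["eef_pos"],s["ft_force"])
asc(snap("wrist","a4"),180,460,90,360,3,7)
E
```

```text
time_s: 31.17
eef_pos: [0.5846, 0.0357, 0.1285]
tcp_rot: [180.0, -0.2, -1.0]
ft_force: [0.4, -0.6, -0.5]
finger_gap: 0.843
[0.58456561 0.0356548  0.12854785] [ 0.43805386 -0.64532796 -0.48170969]
 90 ++++++..........w+ooooooooowwwwwwwo++oowwwwwwwowwwwwww+++++oooooooooooooooo++...ooooo######ooo
 97 ++++++..........w++oooooooowwwwwwoooooowwwwwwwowwwwwww+++++oooooooooooooooo++...ooooo######o##
104 ++w+++...........++ooooooooo+++++++ooooooooooowwwwwwwww++++ooooooooooooooo++w..oooooo#########
111 ++ooo+wwwwwwwwww.++ooooooooo+++++++ooooooooooowwwwwwwww+++ooooooooooo+oooo++...oooooo#########
118 #####o+++++++++++++oooooooooooo++++++ooooooww+wwoooooo+++++++++ooo++++oooo++...ooooo#########o
125 ######+++++++++++++ooooooooo+ooooooo+++++++++++++++++++++++++++ooo++++oooo++...oooooo#########
132 ######+++++++++++++oooo++++++ooooooo+++++++++++++++++++++++++++oo+++++oooo++..................
139 ######++++++++++++++ooo++++o+ooooooo++++++++++++++++++++++++++ooo+++++oooo++..................
146 ######++++++++++++++ooo++oooooooooooo+++++++++++++++++++++++++ooo+++++ooo++w..................
153 #ooo###++
[... 2256 characters left out ...]
ooooooo
314 oooooooooo#o#####o..........................................................#######ooooooooooo
321 oooooooo###oo###o............................................................###oo###ooooooooo
328 o###oooooooooo#o..............................................................#oooooooooo###oo
335 oooooooooooooooo..............................................................oooooooooooooooo
342 ooooooooooooooooo............................................................ooooooooooooooooo
349 oooooooooooooooooo.........................................................oooooooooo###oooooo
356 ooooooooooooooooooo........ooooooooooooooo.........oooooooooooo####.......oooooooooooooooooooo
```

```bash
python3 -m pendant '[[[-0.001,0,-0.022,0,0.83],[0,0,-0.022,0,0.83],[0,0,-0.014,0,0.83],[0,0,-0.0085,0,0.83],[0,0,0,0,0.83],[0,0,0,0,0.83]]]' && python3 -m pendant '[[[0,0,0,0,0.79],[0,0,0,0,0.76],[0,0,0,0,0.73],[0,0,0,0,0.7],[0,0,0,0,0.67],[0,0,0,0,0.6],[0,0,0,0,0.5],[0,0,0,0,0.5]]]'
```

```text
time_s: 31.72
eef_pos: [0.5821, 0.0362, 0.06]
tcp_rot: [-180.0, 0.1, -1.0]
ft_force: [0.4, 0.1, 0.4]
finger_gap: 0.833
time_s: 32.38
eef_pos: [0.5832, 0.0359, 0.0618]
tcp_rot: [180.0, -0.1, -1.0]
ft_force: [-1.6, 0.3, 4.9]
finger_gap: 0.571
```

```bash
python3 -m pendant '[[[0,0,0,0,0.83],[0,0,0,0,0.83],[0,0,0,0,0.83],[0,0,-0.006,0,0.83],[0,0,-0.006,0,0.83],[0,0,-0.006,0,0.83],[0,0,0,0,0.83],[0,0,0,0,0.83]]]' && python3 -m pendant '[[[0,0,0,0,0.79],[0,0,0,0,0.76],[0,0,0,0,0.73],[0,0,0,0,0.7],[0,0,0,0,0.67],[0,0,0,0,0.6],[0,0,0,0,0.5],[0,0,0,0,0.5]]]'; python3 -c "
from rig import bot;print(bot.tip_extent)"
```

```text
time_s: 33.05
eef_pos: [0.5819, 0.0361, 0.0417]
tcp_rot: [-180.0, 0.1, -1.0]
ft_force: [0.3, -0.4, -0.3]
finger_gap: 0.834
time_s: 33.72
eef_pos: [0.5832, 0.036, 0.044]
tcp_rot: [180.0, -0.1, -1.0]
ft_force: [-1.8, -0.7, 5.9]
finger_gap: 0.684
0.017
```

```bash
python3 -m pendant '[[[0,0,0.008,0,0.4],[0,0,0.01,0,0.4],[0,0,0.01,0,0.4],[0,0,0.01,0,0.4],[0,0,0.01,0,0.4],[0,0,0,0,0.4],[0,0,0,0,0.4]]]' && python3 - <<'E'
from asc import *
s=bot.state(); print(s["eef_pos"],s["ft_force"])
asc(snap("wrist","a5"),200,440,90,360,3,7)
E
```

```text
time_s: 34.3
eef_pos: [0.5832, 0.0359, 0.0918]
tcp_rot: [180.0, -0.1, -1.0]
ft_force: [-0.0, 0.4, -1.1]
finger_gap: 0.676
[0.58320585 0.03592635 0.09178588] [-0.04690278  0.37860498 -1.09098164]
 90 ....w++ooooooooooowwwwwwwooo+++wwwwwwwwwowwwwwwwww++++++ooooooooooooooooooo++..o
 97 .....++ooooooooooowwwwwwwoo++++wwwwwwwww+wwwwwwwww+++++oooooooooooooooooooo++..o
104 .....++oooooooooooow+++++++++++++++++oooowwwwwwww++++++ooooooooooooooooooo+++.oo
111 .....+++ooooooooooo+++++++++++++++++ooooowwwwwwwww++++oooooooooooooooooooo+++.#o
118 ++++++++oooooooooooo+++++++++++++++++++++++++++++++++++ooooooooooooooooooo++..oo
125 ++++++++ooooo++oooo++++++++++++++++ww+www++++++++++++ooooooooooooo++oooooo++..oo
132 ++++++++ooooooooooooo+++++++++++++++++++++++++++++++++++++++++++++++oooooo++....
139 ++++++++oooooooooooooo++++++++++++++++++++++++++++++++++++++++++++++ooooo+++....
146 +++++++++ooooooooooooo+++++++++++++++++++++++++++++++++++++++++++++oooooo++w....
153 +++++++++oooooooooooooo++++++++++++++++++++++++++++++++++++++++++++oooooo++.....
160 +++++++++ooooooooo+oooo++++++++++++++++++++++++++++
[... 1709 characters left out ...]
..#########ooooooooo
307 oooooooooo#oo#####oooo+++++++++++++++++++++++++++++++++oooo....#######oooooooooo
314 oooooooooo##o####oooooo+++++++++++++++++++++++++++++++ooo.......#####ooooooooooo
321 o#####ooooooo###oooooooooo+++++++++++++++++++++++++++w..........o##oooooooo###oo
328 oooooooooooooo#ooooooooooooooooo++++++++++++++++.................#oooooooooooooo
335 ooooooooooooooo...................................................oooooooooooooo
342 oooo#oooooooooo..................................................ooooooooo##oooo
349 oooooooooooooooo................................................oooooooooooooooo
356 ooooooooooooooooo...ooooooooooooooo..........ooooooooooo####...ooooooooooooooooo
```

```bash
python3 -m pendant '[[[0,0.012,0,0,0.4],[0,-0.02,0,0,0.4],[0,0.02,0,0,0.4],[0,-0.02,0,0,0.4],[0,0.02,0,0,0.4],[0,-0.02,0,0,0.4],[0,0.02,0,0,0.4],[0,-0.02,0,0,0.4],[0,0.02,0,0,0.4],[0,-0.02,0,0,0.4],[0,0.02,0,0,0.4],[0,-0.012,0,0,0.4]]]' && python3 -m pendant '[[[0,0,0.03,0,0.4],[0,0,0.03,0,0.4],[0,0,0.03,0,0.4],[0,0,0,0,0.4],[0,0,0,0,0.4]]]' && python3 - <<'E'
from asc import *
s=bot.state(); print(s["eef_pos"],s["ft_force"])
asc(snap("wrist","a6"),200,440,30,360,3,8)
snap("scene","s8")
E
```

```text
time_s: 35.35
eef_pos: [0.5817, 0.0394, 0.0898]
tcp_rot: [-179.9, 0.1, -0.8]
ft_force: [0.7, -0.1, -0.3]
finger_gap: 0.675
time_s: 35.77
eef_pos: [0.5837, 0.0363, 0.1825]
tcp_rot: [180.0, -0.2, -1.0]
ft_force: [0.2, 0.5, -1.8]
finger_gap: 0.678
[0.58367697 0.03630141 0.18251168] [ 0.22385681  0.47743217 -1.76249359]
 30 ++ww................................+++++++................................o####
 38 +++w................................+++++++..........................ooooo######
 46 ++++................................+++++++..........................ooooo######
 54 +++ww...............................+++++++..........................ooooo######
 62 +++ww...............................+++++++..........................oooo####ooo
 70 +++w+...............................+++++++..........................oooo####ooo
 78 +++++...........+++++++++++++++++++++++++++wwwwwwwwwwwwwwwwwwwwww...ooooo###oooo
 86 +++www..........++oooooowwwwwoo++wwwwwwowwwwwwwoooooooooooooooo++...ooooo###oooo
 94 ++++ww..........++oooooowwwwwwo++wwwwwwowwwwwwwoooooooooooooooo+w...ooooo####ooo
102 +++++w.......
[... 2087 characters left out ...]
o.#######++oooo##ooo
302 o#oooo#ooo#oo#####..ooo++++++++++++++++++++++++++++++++ooooo..o#######ooooooo#o#
310 ooooo###ooo#o####.....o+++++++++++++++++++++++++++++++oooow....#######ooooooo#oo
318 ooooo######oo###........w+++++++++++++++++++++++++++ooow........###########ooo#o
326 #ooo##oooooooo#...............w+++++++++++++++++++...............##ooo#oo#oo#ooo
334 o#oo#o#o#oo#oo....................................................#oooo#ooo#ooo#
342 oo###ooo###o##o..................................................ooooooooo##oo##
350 #oooooo#o##o#ooo................................................#oo#o#oo#oooo#oo
358 oo#o#oo#oo##ooooo...#o#oooooooooooooooo..oooooooo#oo########...oooo#oo##o#ooo##o
```

```bash
python3 -m pendant '[[[0,0,-0.03,0,0.4],[0,0,-0.03,0,0.4],[0,0,-0.03,0,0.4],[0,0,-0.008,0,0.4],[0,0,-0.006,0,0.4],[0,0,-0.006,0,0.4],[0,0.002,-0.004,0,0.4],[0,0,0,0,0.4]]]' && python3 -m pendant '[[[0,0.012,0.004,0,0.4],[0,-0.015,0,0,0.4],[0,0.015,0,0,0.4],[0,-0.015,0,0,0.4],[0,0.015,0,0,0.4],[0,-0.015,0,0,0.4],[0,0.015,0,0,0.4],[0,-0.012,0.03,0,0.4],[0,0,0.03,0,0.4],[0,0,0.03,0,0.4],[0,0,0.02,0,0.4],[0,0,0,0,0.4]]]' && python3 - <<'E'
from asc import *
s=bot.state(); print(s["eef_pos"],s["ft_force"])
asc(snap("wrist","a7"),230,420,60,350,3,9)
im=snap("top","top3"); u,v=proj("top",[.584,.07,.05]); print(u,v)
asc(im,int(u)-26,int(u)+34,int(v)-26,int(v)+26,1,1)
E
```

```text
time_s: 36.53
eef_pos: [0.583, 0.0382, 0.0671]
tcp_rot: [-180.0, -0.0, -1.0]
ft_force: [0.1, -0.5, -0.9]
finger_gap: 0.678
time_s: 37.53
eef_pos: [0.5865, 0.0384, 0.1885]
tcp_rot: [179.9, -0.7, -0.9]
ft_force: [1.4, 0.4, 0.2]
finger_gap: 0.659
[0.58649069 0.03842295 0.18845389] [1.3882257  0.44889754 0.21650075]
 60 ........................+++++++w.........................oooo###
 69 ........................+++++++w.........................oooo###
 78 ........................+++++++w........................ooooo###
 87 .....+ooooooooooooooooooooooooooooooooooooooooooooo+....ooooo###
 96 .....++oooooowwwwwoo++wwwwwwow++wwwo+oooooooooooooo+....oooo####
105 .....++oooooowwwww++++++++++++oooooo+oooooooooooooo+....oooo####
114 +++++++oooooo++++++++++wwwwwowwwwww+++oooooooooooo++....oooo####
123 +++++ooooo+++++++++++++++++++++++++++++++++ooooooooow..ooooo####
132 ++++oooooooooooo+++++++++++++++++++++++++++++++++++++++++.......
141 ++++oooooooooooo+++++++++++++++++++++++++++++++++++++++++.......
150 ++++oooooooooooo++++++++++++++++++++++++++++++++++++++++........
159 +++++ooooooooooo+++++++
[... 4207 characters left out ...]
###ooooooooooooooooooooooooooooooooooooooooooooo#o
206 ooooooooo####ooooooooooooooooooooooooooooooooooooooooooooo#o
207 oooooooo#####ooooooooooooooooooooooooooooooooooooooooooooo#o
208 oooooooo####ooooooooooooooooooooooooooooooooooooooooooooo#oo
209 oooooooo####oooooooooooooooooooooooooooooooooooooooooooo##oo
210 oooooooo####oooooooooooooooooooooooooooooooooooooooooooo##oo
211 oooooooo###oooooooooooooooooooooooooooooooooooooooooooo###oo
212 oooooooo###oooooooooooooooooooooooooooooooooooooooooooo###oo
213 ooooooo#####oooooooooooooooooooooooooooooooooooooooo######oo
214 ooooooo###oooooooooooooooooooooooooooooo#ooooooooooooo####oo
215 ooooooo##oooooooooooooooooooooooooooooooooo####oooooo####ooo
```

```bash
python3 -m pendant '[[[-0.0095,-0.0312,0,0,0.4],[-0.0095,-0.0312,0,0,0.4],[-0.0095,-0.0312,0,0,0.4],[-0.0095,-0.0312,0,0,0.4],[-0.0095,-0.0312,0,0,0.4],[-0.0095,-0.0312,-0.02,0,0.4],[-0.0095,-0.0312,-0.03,0,0.4],[0,0,-0.03,0,0.4],[0,0,-0.03,0,0.4],[0,0,-0.025,0,0.4],[0,0,-0.012,0,0.4],[0,0,-0.01,0,0.4]]]' && python3 -m pendant '[[[0,0,-0.008,0,0.4],[0,0,-0.007,0,0.4],[0,0,0,0,0.4],[0,0,0,0,0.4]]]' && python3 - <<'E'
from asc import *
s=bot.state(); print(s["eef_pos"],s["ft_force"])
im=snap("scene","s9"); hsv=cv2.cvtColor(im,cv2.COLOR_RGB2HSV); u,v=proj("scene",[.584,.07,.035]); print(u,v)
asc(im,int(u)-38,int(u)+38,int(v)-30,int(v)+34,1,1)
asc(snap("wrist","a8"),230,420,90,350,4,10)
E
```

```text
time_s: 38.63
eef_pos: [0.5149, -0.1772, 0.0226]
tcp_rot: [-179.9, 0.2, -1.0]
ft_force: [-0.3, 0.1, -0.1]
finger_gap: 0.658
time_s: 38.97
eef_pos: [0.5189, -0.1796, 0.0162]
tcp_rot: [179.9, -0.1, -0.9]
ft_force: [-11.7, 4.8, 30.5]
finger_gap: 0.659
[ 0.51894755 -0.17957838  0.01624666] [-11.74239012   4.76130642  30.54931097]
334.1852987365403 224.95249143177364
194 ...oooooo..........................wwwo+++wwooo########oo+w+wwoo#####o......
195 ..oooooo..............................ooooooooo#########ooooooo######o......
196 .ooooooo.......................www......ooooowooo#########oooo######ooww....
197 ooooooo.......................wwoowww.....oowwwwooo#################owwwww..
198 oooooo.......................wwoooo+www....www++wwwoo##############oow+++www
199 oooooo.......................woooooooowww..ww++w+wwwwoo###########ooww++++ww
200 ooooo.......................wwoooooooooowwwwwwwww+++wwwoo#########oww+www+++
201 oooo.......................wwooooooooooooowwwwwwww+w+wwwwoo######oowww+ww+w+
202 ooo........................woooooooooooooooo+wwwwww+++++wwwoo####oww+w++w+ww
203 oo
[... 5126 characters left out ...]
+ooo.......
220 .....oooooooooooooooo+++++oooooooooooooo........
230 .....ooooooooooooooooooooooooooooooooooo........
240 ......ooooooooooooooooooooooooooooooooow........
250 ...++oooooooooooooooooooooooooooooooooo#++w.....
260 #o++o##ooooooooooooooooooooooooooooooo###+++##..
270 +++####oooooooooooooooooooooooo++++ooo####+++o##
280 ++#####ooooooooooooooooooo+++++++++ooo#####++++#
290 ++#####oooooooooooooo+++++++++++++oooo######oo##
300 #######.oooooo+++++++++++++++++++oooo..#########
310 ######....oooo+++++++++++++++++oooo....o########
320 #####.........w+o+++++++++++oo..........########
330 ####.....................................#######
340 ####.....................................#####o#
```

```bash
python3 -m pendant '[[[0,0,0.003,0,0.4],[0,0,0,0,0.6],[0,0,0,0,0.75],[0,0,0,0,1],[0,0,0,0,1],[0,0,0,0,1],[0,0.025,0,0,1],[0,0.025,-0.001,0,1],[0,0,0,0,1],[0,0,0,0,1]]]' && python3 - <<'E'
from asc import *
s=bot.state(); print(s["eef_pos"],s["ft_force"])
asc(snap("wrist","a9"),230,420,150,350,4,8)
E
```

```text
time_s: 39.9
eef_pos: [0.5162, -0.1275, 0.012]
tcp_rot: [-180.0, 0.1, -0.9]
ft_force: [0.0, 0.9, 0.7]
finger_gap: 0.999
[ 0.51617828 -0.1275361   0.01195242] [0.03457424 0.85870461 0.68302111]
150 ................................................
158 ................................................
166 ................................................
174 ................................................
182 ................................................
190 ................................................
198 ................................................
206 ................................................
214 ................................................
222 .............o+++++++++++++ooooooooo............
230 .........oooooo++++++++++++ooooooooooooo........
238 .......ooooooo++++++++++++ooooooooooooooooo.....
246 ......oooooooo+++++++++++++ooooooooooooooooo....
254 ......ooooooooo++++++++++++ooooooooooooooooo....
262 ......ooooooooo+++++++++++oooooooooooooooooo...#
270 .......oooooooo+++++++++++oooooooooooooo+oo....#
278 .......oooooooooooooooooooooooooo++++++oo+o....#
286 .......oooooooooooooo+++++o++++++++++++++oo....#
294 .......oooooooooooooo++++++++++++++++++++o.....#
302 ........oooooooo+o+++++++++++++++++++++++o.....#
310 ........ooooooo+++++++++++++++++++++++++oo......
318 ........ooooooo+++++++++++++++++++++++++o.......
326 ........ooooooo+++++++++++++++++++++++ooo.......
334 .........oooooo+++++++++++++++++++++ooooo.......
342 .........oooooo++++++++++++++ooo+ooooooo........
```

```bash
python3 -m pendant '[[[0.004,0.026,0.004,0,1],[0,0,0,0,1],[0,0,0,0,0.9],[0,0,0,0,0.85],[0,0,0,0,0.8],[0,0,0,0,0.77],[0,0,0,0,0.74],[0,0,0,0,0.7],[0,0,0,0,0.6],[0,0,0,0,0.5],[0,0,0,0,0.5]]]' && python3 -m pendant '[[[0,0,0.015,0,0.5],[0,0,0.02,0,0.5],[0,0,0.02,0,0.5],[0,0,0.015,0,0.5],[0,0,0,0,0.5],[0,0,0,0,0.5],[0,0,0,0,0.5]]]' && python3 - <<'E'
from asc import *
s=bot.state(); print(s["eef_pos"],s["ft_force"])
asc(snap("wrist","a10"),230,420,110,360,4,8)
E
```

```text
time_s: 40.87
eef_pos: [0.5207, -0.1026, 0.0165]
tcp_rot: [180.0, -0.0, -1.0]
ft_force: [-0.9, -0.4, 0.2]
finger_gap: 0.501
time_s: 41.45
eef_pos: [0.5199, -0.1022, 0.0854]
tcp_rot: [-180.0, 0.1, -1.0]
ft_force: [0.3, -0.2, -0.4]
finger_gap: 0.501
[ 0.51991622 -0.10222599  0.08540929] [ 0.25660579 -0.21029584 -0.36179568]
110 +++++++oo...............................oo++++++
118 +++++++wo...............................oo++++++
126 ++++++++o...............................oo++++++
134 +++++++wo...............................oo++++++
142 +++++++wo...............................oo++++++
150 oooooooooooooooooooooooooooooooooooooooooooooooo
158 oooooooooooooooooooooooooooooooooooooooooooooooo
166 ................................................
174 ................................................
182 ................................................
190 ................................................
198 ................................................
206 ................................................
214 ................................................
222 ..............ooo++++++ooooooo
[... 219 characters left out ...]
++.........
262 ..o##+++o##oooooo+++++++++++++++++###+++###.....
270 .oooo+++####ooooo+++++++++++++++++###o+++ooo....
278 ###o+++####oooooo+++ooooo++++++++o####++++###...
286 #####++####.ooooo+oooooo+++++++++o#####o#######.
294 ###########.ooooooooooooo++++++++oo#############
302 ##########..oooooooooooo++++++++o..#############
310 ##########...ooooooooooo++++++++o..o############
318 #######o#....oooooooooo+++++++++o...############
326 #########....oooooooo+++++++++++o...o###########
334 ########.....ooooooo+++++++++++o......##########
342 ########.......ooooo+++++++++++......o##########
350 ########.........ooo++++++++w........###########
358 #####################o..########################
```

```bash
python3 -m pendant '[[[0,-0.007,0,0,1],[0,-0.007,0,0,1],[0,0,0,0,1],[0,0,-0.025,0,1],[0,0,-0.025,0,1],[0,0,-0.0225,0,1],[0,0,0,0,1],[0,0,0,0,0.88],[0,0,0,0,0.82],[0,0,0,0,0.78],[0,0,0,0,0.74],[0,0,0,0,0.65]]]' && python3 -m pendant '[[[0,0,0,0,0.5],[0,0,0,0,0.5]]]'
```

```text
time_s: 42.5
eef_pos: [0.5222, -0.1173, 0.0167]
tcp_rot: [179.9, -0.2, -1.0]
ft_force: [-3.3, 1.5, 8.8]
finger_gap: 0.719
time_s: 42.67
eef_pos: [0.5222, -0.1173, 0.0168]
tcp_rot: [179.9, -0.2, -1.0]
ft_force: [-3.7, 0.4, 7.2]
finger_gap: 0.726
```

```bash
python3 -m pendant '[[[0,0,0.015,0,0.5],[0,0,0.02,0,0.5],[0,0,0.02,0,0.5],[0,0,0.01,0,0.5],[0,0,0,0,0.5],[0,0,0,0,0.5]]]' && python3 - <<'E'
from asc import *
s=bot.state(); print(s["eef_pos"],s["ft_force"])
asc(snap("wrist","a11"),220,430,140,360,4,8)
im=snap("scene","s10"); u,v=proj("scene",[.52,-.14,.04]); asc(im,int(u)-35,int(u)+25,int(v)-30,int(v)+30,1,2)
E
```

```text
time_s: 43.17
eef_pos: [0.5211, -0.1167, 0.0797]
tcp_rot: [180.0, -0.1, -1.0]
ft_force: [0.5, 0.5, -1.3]
finger_gap: 0.727
[ 0.52109145 -0.11669892  0.07967581] [ 0.45913757  0.54819431 -1.32200035]
140 ooooooooooooooooooooooooooooooooooooooooooooooooooooo
148 .....................................................
156 .....................................................
164 .....................................................
172 .....................................................
180 .....................................................
188 .....................................................
196 .....................................................
204 .....................................................
212 .....................................................
220 .....................................................
228 .....................................................
236 ..............oo++++++++++oooooooooo.................
244 ..........ooooooo+++++++++ooooooooooooo..............
252 ...w++##ooooooooo+++++++++oooooooooooooooo##+++......
260 o#+++###ooooooooo++++++++oo
[... 1972 characters left out ...]
..................................................
186 ............................................................
188 ..........................................................oo
190 ........................................................oooo
192 .......................................................ooooo
194 ......................................................oooooo
196 ....................................................ooooooo.
198 ...................................................oooooo...
200 .................................................ooooooo....
202 ................................................oooooo......
204 ...............................................ooowwwo......
```

```bash
python3 -m pendant '[[[0,0,-0.016,0,0.6],[0,0,0,0,0.7],[0,0,0,0,0.72],[0,0,0,0,0.73],[0,0,0,0,0.735],[0,0,0,0,0.735]]]' && python3 - <<'E'
from asc import *
s=bot.state(); print(s["eef_pos"],s["ft_force"],s["wrist_torque"])
asc(snap("wrist","a12"),220,430,180,350,4,10)
E
python3 -m pendant '[[[0,0,0,0,0.74],[0,0,0,0,0.745],[0,0,0,0,0.75],[0,0,0,0,0.75]]]' && python3 - <<'E'
from asc import *
s=bot.state(); print(s["eef_pos"],s["ft_force"],s["finger_gap"])
asc(snap("wrist","a13"),220,430,180,350,4,10)
E
```

```text
time_s: 43.77
eef_pos: [0.5209, -0.1167, 0.0634]
tcp_rot: [180.0, -0.0, -1.0]
ft_force: [0.2, -1.0, -0.1]
finger_gap: 0.736
[ 0.52093358 -0.11667209  0.06339545] [ 0.19543616 -0.95669206 -0.09089077] [ 0.070588    0.0264547  -0.05927718]
180 .....................................................
190 .....................................................
200 .....................................................
210 .....................................................
220 .....................................................
230 ...................oo+++++++ooo......................
240 ............oooooo++++++++oooooooooooo...............
250 ...w++##.oooooooo++++++++oooooooooooooooo.o#+++......
260 ##+++###oooooooooo+++++++ooooooooooooooooo###o++o#...
270 +++o###oooooooooo++++++++oooooooooooooooooo####+++ooo
280 ++o#####ooooooooo++++++++oooooooooooooooooo#####+++o#
290 +o######oooooooooo+++++++ooooooooooooo++oo#######++o#
300 #######.oooooooooooooooooooooo++++++++oooo.##########
310 ######..oooooooo++++++++++++++++++++++oooo..#########
320 #####....ooooooo+++++++++++++++++++oooooo....#
[... 628 characters left out ...]
....
230 .................oo+++++++++++oo.....................
240 ...........oooooo++++++++ooooooooooooo...............
250 ...+++#o.ooooooooo+++++++oooooooooooooooo..#o++......
260 #o++o###oooooooooo+++++++ooooooooooooooooo####+++#o..
270 +++####ooooooooooo++++++ooooooooooooooooooo####+++ooo
280 ++######oooooooooo++++++ooooooooooooooooooo#####o+++#
290 +#######oooooooooo+++++oooooooooooooooo+oo#######o++#
300 #######.ooooooooooooooooooooooooo++++++ooo.o#########
310 ######...ooooooo++++++++++++++++++++++ooo...#########
320 #####....ooooooo++++++++++++++++++++ooooo....########
330 ####.....ooooooo++++++++++++++++ooooooooo.....#######
340 #####.....oooooo+++++++++ooooooooooooooo......#######
```

```bash
cat > q.py <<'E'
from h import *
im=imaging.camera("wrist"); hsv=cv2.cvtColor(im,cv2.COLOR_RGB2HSV); g=np.where(hsv[150:355,320,1]<75)[0]+150; print("rows",g.min(),g.max(),bot.state()["finger_gap"].round(3))
E
python3 -m pendant '[[[0,0,0,0,0.76],[0,0,0,0,0.765]]]' >/dev/null; python3 q.py; python3 -m pendant '[[[0,0,0,0,0.77],[0,0,0,0,0.775]]]'>/dev/null; python3 q.py;  python3 -m pendant '[[[0,0,0,0,0.78],[0,0,0,0,0.785]]]'>/dev/null; python3 q.py
```

```text
Traceback (most recent call last):
  File "q.py", line 2, in <module>
    im=imaging.camera("wrist"); hsv=cv2.cvtColor(im,cv2.COLOR_RGB2HSV); g=np.where(hsv[150:355,320,1]<75)[0]+150; print("rows",g.min(),g.max(),bot.state()["finger_gap"].round(3))
                                                                                                                                               ^^^^^^^^^^^^^^^^^^^^^^^^^^^^^^^
AttributeError: 'float' object has no attribute 'round'
Traceback (most recent call last):
  File "q.py", line 2, in <module>
    im=imaging.camera("wrist"); hsv=cv2.cvtColor(im,cv2.COLOR_RGB2HSV); g=np.where(hsv[150:355,320,1]<75)[0]+150; print("rows",g.min(),g.max(),bot.state()["finger_gap"].round(3))
                                                                                                                                               ^^^^^^^^^^^^^^^^^^^^^^^^^^^^^^^
AttributeError: 'float' object has no attribute 'round'
Traceback (most recent call last):
  File "q.py", line 2, in <module>
    im=imaging.camera("wrist"); hsv=cv2.cvtColor(im,cv2.COLOR_RGB2HSV); g=np.where(hsv[150:355,320,1]<75)[0]+150; print("rows",g.min(),g.max(),bot.state()["finger_gap"].round(3))
                                                                                                                                               ^^^^^^^^^^^^^^^^^^^^^^^^^^^^^^^
AttributeError: 'float' object has no attribute 'round'
```

```bash
python3 - <<'E'
from asc import *
s=bot.state(); print(s["time_s"],s["eef_pos"],s["ft_force"],s["finger_gap"])
asc(snap("wrist","a14"),220,430,140,356,4,8)
im=snap("scene","s11"); u,v=proj("scene",[.52,-.14,.04]); asc(im,int(u)-35,int(u)+25,int(v)-26,int(v)+26,1,2)
E
```

```text
44.85 [ 0.52061776 -0.11653143  0.06297759] [0.83916634 0.06333028 0.16470194] 0.7865285462787263
140 ooooooooooooooooooooooooooooooooooooooooooooooooooooo
148 .....................................................
156 .....................................................
164 .....................................................
172 ................oooooooooooooooo.....................
180 ............ooooooo++oooooooooooooooooo..............
188 ...........oooooooo++++++++ooooooooooooo.............
196 ...........ooooooooooo+++++oooooooooo++o.............
204 ............ooooooooooooooooooo++++++++o.............
212 ............ooooooooooooooooo++++++++++..............
220 ............ooooooo+++++++++++++++++++o..............
228 ............ooooooo+++++++++++++++++++o..............
236 ............oooooo++++++++++++++++++++...............
244 ............oooooo+++++++++++++++++++o...............
252 ..+++##.....oooooo+++++++++++++++++++o......#o++.....
260 o++o###......ooooo+++++++++++++++++++.......###+++#..
268 ++o####......ooooo++++++++++++++++++o......#####+++##
276 +o#####.....
[... 1553 characters left out ...]
............woo++++ooo##oow++++++w++w+++++oooow...
182 .......................woooo++++ooo+w++++w+++w++++++w++w....
184 ...........................ooooo++w++++++w+++w+w++++++o.....
186 ..............................ooooo+w+++++++w+w+w+++ooo....o
188 .................................oooooo+w+++woww++ooo.....oo
190 ....................................+ooooo++oooooooo....oooo
192 ........................................ooooooooooo....ooooo
194 ...........................................wooooo....ooooooo
196 ....................................................ooooooo.
198 ...................................................oooooo...
200 .................................................ooooooo....
```

```bash
python3 -m pendant '[[[0,-0.0335,0,0,1],[0,0,0,0,1],[0,0,-0.02,0,1],[0,0,-0.02,0,1],[0,0,-0.0105,0,1],[0,0,0,0,0.9],[0,0,0,0,0.82],[0,0,0,0,0.76],[0,0,0,0,0.7],[0,0,0,0,0.65],[0,0,0,0,0.4],[0,0,0,0,0.4]]]' && python3 -m pendant '[[[0,0,0.02,0,0.4],[0,0,0.03,0,0.4],[0,0,0.03,0,0.4],[0,0,0.02,0,0.4],[0,0,0,0,0.4]]]' && python3 - <<'E'
from asc import *
s=bot.state(); print(s["eef_pos"],s["ft_force"])
asc(snap("wrist","a15"),220,430,100,356,4,9)
E
```

```text
time_s: 45.95
eef_pos: [0.522, -0.1506, 0.0144]
tcp_rot: [179.9, -0.2, -1.0]
ft_force: [-0.5, 1.8, 6.4]
finger_gap: 0.673
time_s: 46.37
eef_pos: [0.5241, -0.1517, 0.1184]
tcp_rot: [179.7, -0.6, -1.0]
ft_force: [1.3, -0.1, -0.4]
finger_gap: 0.672
[ 0.52406626 -0.15170802  0.11840944] [ 1.2522251  -0.1153615  -0.40155718]
100 .....................................................
109 .....................................................
118 .....................................................
127 .......oooooooo+++++++++++++++oooooooooo.............
136 ......oooooooooo+++++++++++++oooooooooooooooooo......
145 ......oooooooo++++++o+++++++++++++++++++++++++.......
154 ......oooooooo+++++++++++++++++++++++++++++++o.......
163 ......oooooooo+++++++++++++++++++++++++++++++o.......
172 ......oooooooo++++++++++++++++++++++++++++++o........
181 .......ooooooo++++++++++++++++++++++++++++++o........
190 .......ooooooo+oooooo+++++++++++++++++++++++o........
199 .......oooooooooooooo++++++++++++++++++++++o.........
208 .......oooooooooooooo++++++++++++++++++++++o.........
217 ........oooooooooooo
[... 203 characters left out ...]
....
253 ....w++o#oooooooooooooooo++++++++++++ooooo#+++.......
262 .##+++o##ooooooooooo+oooo++++++++++++o++o###+++###...
271 ##+++####oooooooooooooooo++++++++++++++oo####+++o##..
280 #+++#####ooooooooooo+oooo++++++++++++++oo#####+++o##o
289 #o+oo####ooooooooooooooo+++++++++++++oooo######++####
298 #########.ooooo+++o+++++++++++++++++oooo.o###########
307 ########..ooooo+++++++++++++++++++++oooo..###########
316 #######.....ooo+++++++++++++++++++oooo.....##########
325 #######........w+++++++++++++++oooo.........#########
334 ######..................wwww................#########
343 #######....................................o#########
352 ########...................................##########
```

```bash
python3 -m pendant '[[[0.0145,0.0318,0,0,0.4],[0.0145,0.0318,0,0,0.4],[0.0145,0.0318,0,0,0.4],[0.0145,0.0317,0,0,0.4],[0,0,-0.015,0,0.4],[0,0,-0.012,0,0.4],[0,0,-0.01,0,0.4],[0,-0.0036,-0.0045,0,0.4],[0,-0.0036,-0.0045,0,0.4],[0,-0.0024,-0.005,0,0.4],[0,-0.0024,-0.005,0,0.4],[0,0,0,0,0.4]]]' && python3 -m pendant '[[[0,-0.001,-0.0055,0,0.4],[0,-0.0008,-0.0055,0,0.4],[0,0,-0.004,0,0.4],[0,0,0,0,0.4]]]' && python3 - <<'E'
from asc import *
s=bot.state(); print(s["eef_pos"],s["ft_force"])
asc(snap("wrist","a16"),220,430,100,356,4,9)
E
```

```text
time_s: 47.42
eef_pos: [0.579, -0.041, 0.0565]
tcp_rot: [179.5, -0.1, -1.0]
ft_force: [-1.3, -15.8, 5.6]
finger_gap: 0.588
time_s: 47.75
eef_pos: [0.5791, -0.0442, 0.0414]
tcp_rot: [179.4, -0.1, -1.0]
ft_force: [-0.9, -23.4, 2.6]
finger_gap: 0.58
[ 0.57914672 -0.04420337  0.04135686] [ -0.896604   -23.41339549   2.59860018]
100 ++++++++++++++++++++++++oo+++++++++++++++++oooooooooo
109 +++++++++++++++oooooooooooooooooooo+++++++ooooooooooo
118 ++++++++++oooooooooooooooooooooooooooooo+++++oooooooo
127 +++++++oooooooooooooooooooooooooooooooooooo++++++++++
136 .++++oooooooooooooooooooooooooooooooooooooooo++++....
145 +++oooooooooooooooooooooooooooooooooooooooooooo+++...
154 ++oooooooooooooooooooooooooooooooooooooooooooooo+++w.
163 oooooooooooooooooooooooooooooooooooooooooooooooooo+++
172 ooooooooooooooooooooooooooooooooooooooooooooooooooo++
181 ooooooooooooooooooooooooooooooooooooooooooooooooooo++
190 oooooooooooooooooooooooooooooooooooooooooooooooooooo+
199 oooooooooooooooooooooooooooooooooooooooooooooooooooo+
208 oooooooooooooooooooooooooooooooooooooooooooooooooooo+
217 oooooooooooooooo
[... 207 characters left out ...]
o+++
253 oooooooooooooooooo++ooooooooooooooooooooooooooooo++++
262 ++ooooooooooooooooooooooooooooooooooooooooooooooo+++.
271 +++oooooooooooooooooooooooooooooooooooooooooooo++++..
280 o++++oooooooooooooooooooooooooooooooooooooooo++++o...
289 ##+++++oooooooooooooooooooooooooooooooooooo++++oooooo
298 ####++++++oooooooooooooooooooooooooooooo++++++ooooooo
307 ooo####+++++++ooooooooooooooooooooooo+++++o#ooooooooo
316 oo###oo###w++++++++++++oooooo+++++++++w..#oooo##ooooo
325 oooooooo#........+++++++++++++++w........#ooooooooooo
334 ooooooooo.................................ooooooooooo
343 ooooooooo.................................ooooooooooo
352 ooooooooo................................oooooooooooo
```

```bash
python3 -m pendant '[[[0,-0.006,0.004,0,0.4],[0,-0.004,0.02,0,0.4],[0,0,0.022,0,0.4],[-0.0145,-0.028,0.005,0,0.4],[-0.0145,-0.028,0,0,0.4],[-0.0145,-0.028,0,0,0.4],[-0.0145,-0.028,0,0,0.4],[0,0,0,0,0.4],[0,0,-0.025,0,0.4],[0,0,-0.025,0,0.4],[0,0,-0.012,0,0.4],[0,0,-0.006,0,0.4]]]' && python3 -m pendant '[[[0,0,-0.004,0,0.4],[0,0,-0.003,0,0.4],[0,0,0,0,0.4]]]' && python3 - <<'E'
from asc import *
s=bot.state(); print(s["eef_pos"],s["ft_force"])
asc(snap("wrist","a17"),220,430,100,356,5,12)
E
```

```text
time_s: 48.8
eef_pos: [0.5179, -0.1578, 0.0211]
tcp_rot: [-179.8, 0.3, -1.0]
ft_force: [-0.4, -1.1, -0.4]
finger_gap: 0.576
time_s: 49.05
eef_pos: [0.5209, -0.1588, 0.0177]
tcp_rot: [180.0, -0.0, -1.0]
ft_force: [0.4, 0.5, -1.7]
finger_gap: 0.578
[ 0.52094044 -0.15880374  0.01766503] [ 0.42842224  0.45906206 -1.74298685]
100 ......++++oooooooooooooooooooo++++........
112 ...++++oooooooooooooooooooooooooo++++.....
124 .+++oooooooooooooooooooooooooooooooo+++...
136 ++oooooooooooooooooooooooooooooooooooo++..
148 +oooooooooooooooooooooooooooooooooooooo+++
160 oooooooooooooooooooooooooooooooooooooooo++
172 ooooooooooooooooooooooooooooooooooooooooo+
184 ooooooooooooooooooooooooooooooooooooooooo+
196 ooooooooooooooooooooooooooooooooooooooooo+
208 ooooooooooooooooooooooooooooooooooooooooo+
220 oooooooooo++oooooooooooooooooooooooooooo++
232 ooooooooooo++++ooooooooooooooooooooooooo++
244 ++oooooooooo+++++oooooooooooooooooooooo++.
256 +++ooooooooooo+++oooooooooooooooooooo+++..
268 ..+++oooooooooooooooooooooooooooooo+++o...
280 o##o++++oooooooooooooooooooooooo++++++o#..
292 o###+o#+++++++oooooooooooo+++++++##+####o#
304 #o#######...w++++++++++++++.....#######o##
316 ########........................o#########
328 o##oo#o..........................#########
340 #oo####..........................o####o###
352 ########.........................o###o##o#
```

```bash
for i in 1 2 3; do python3 -m pendant '[[[0,0,-0.003,0,0.4],[0,0,0,0,0.4]]]' | grep -E "eef|ft"; done
```

```text
eef_pos: [0.5217, -0.1593, 0.0155]
ft_force: [1.0, 0.1, 1.5]
eef_pos: [0.5222, -0.1599, 0.013]
ft_force: [0.6, -1.3, 6.0]
eef_pos: [0.5228, -0.1603, 0.0106]
ft_force: [-0.4, -2.1, 6.5]
```

```bash
python3 -m pendant '[[[0,0,-0.002,0,0.4],[0,0,0,0,0.65],[0,0,0,0,0.8],[0,0,0,0,1],[0,0,0,0,1],[0,0,0,0,1],[0,0,0.025,0,1],[0,0,0.04,0,1],[0,0,0.04,0,1],[0,0,0.04,0,1]]]' && python3 rim2.py && python3 - <<'E'
from asc import *
asc(cv2.imread("pics/a17.png")[:,:,::-1].copy(),0,1,0,1,1,1)
im=snap("top","top4"); u,v=proj("top",[.522,-.16,.05]); print(u,v); asc(im,int(u)-25,int(u)+35,int(v)-16,int(v)+20,1,1)
E
```

```text
time_s: 50.43
eef_pos: [0.5199, -0.1582, 0.1525]
tcp_rot: [-180.0, 0.1, -1.0]
ft_force: [1.5, -0.4, -0.1]
finger_gap: 0.998
bbox 282 129 93 92 rim y -0.13962349584109524 x by px 0.52572336239361 x by ray 0.534186198383373 near-edge y -0.14410968432145874
[ 0.5198739  -0.15823038  0.15246522]
  0 .
391.43421509742035 214.22400814893382
198 ............................####oooooooooooooooooooooooooooo
199 ............................###ooooooooooooooooooooooooooooo
200 ...........................o##oooooooooooooooooooooooooooooo
201 ..............woooooooo....###ooooooooooooooo#oooooooooooooo
202 .............ooo######ooooo##oooooooooooooo##ooooooooooooooo
203 ...........ooo##########ooooooooooooooooooo#o##ooooooooooooo
204 ..........oo##############ooooooooooooooooo####o#ooooooooooo
205 .........oo##############ooooooooooooooooo###ooo##oooooooooo
206 ........oooooooooo######ooo#ooooooooooooo########ooooooooooo
207 ........ooooooooooo#####ooooooooooooooooo#######o###o##ooooo
208 .......ooooooooooooo####ooooooooooooooooo###########oooooooo
209 ......oooooooo#oooooo##ooooooooooooooooo####
[... 876 characters left out ...]
o##oooooooo#ooooooooooo#oooooooooo######..........
224 ............ooooooooooooooooooooooooooooooooooo###..........
225 ..............ooooooooooooooooooo#oooooooooooooo#o..........
226 ..............oooooooooooooooooooooooooooooooooooo..........
227 ..............ooooooooooooooooo##oooooooooooooooooo.........
228 .............ooooo#oooooooooooo##ooooooooooooooooooo........
229 .............ooooooooooooooooo###ooooooooooooooooooooo......
230 ............oooooooooooooooooo###ooooooooooooooooooooooo....
231 ............ooooooooooooooooo####oooooooooooooooooooooooo...
232 ...........ooooooooooooooooo####ooooooooooooooooooooooooooo.
233 ...........ooooooooooooooooo##oooooooooooooooooooooooooooooo
```

```bash
python3 -m pendant '[[[-0.0067,0.0291,0,0,0.8],[-0.0067,0.0291,0,0,0.8],[-0.0067,0.0291,0,0,0.7],[-0.0067,0.0291,0,0,0.7],[-0.0067,0.0291,0,0,0.7],[-0.0067,0.0291,0,0,0.7],[-0.0067,0.0291,0,0,0.7],[-0.0066,0.0289,0,0,0.7],[0,0,0,0,0.7],[0,0,0,0,0.7]]]' && python3 - <<'E'
from asc import *
s=bot.state(); print(s["eef_pos"])
im=snap("wrist","k1"); print(proj("wrist",[.4664,.0744,.085]))
asc(im,180,470,60,260,4,7)
hsv=cv2.cvtColor(im,cv2.COLOR_RGB2HSV)
E
```

```text
time_s: 51.37
eef_pos: [0.4664, 0.075, 0.1508]
tcp_rot: [180.0, 0.1, -0.8]
ft_force: [0.1, -0.2, -0.4]
finger_gap: 0.697
[0.4663759  0.07497683 0.15081034]
(np.float64(317.4645083982076), np.float64(206.5970134876035))
 60 +++++++++++++++................+++++++++w.........................ooo++++
 67 +++++++++++++++................+++++++++w.........................oow++++
 74 +++++++++++++++................+++++++++w.........................oo+++++
 81 +++++++++++++++................+++++++++.........................ooo+++++
 88 +++++++++++++++................+++++++++.........................ooo+++++
 95 .....+.........................+++++++++.........................ooo+++++
102 .....+.........................+++++++++.........................oo++++++
109 .....+.........................+++++++++.........................oo++++++
116 .....+.........................+++oooo++........................ooo++++++
123 .....+.........................+++oooo++........................ooo++++++
130 .....++........................+++++++++.............ooo+++++++++++++++++
137 .....++............
[... 680 characters left out ...]
00 .............................##############++++++w+wooo++++++++++++++++++
207 .............................###o##########+++w+++++ooo++++++++++++++++++
214 .............................###o#########o++++++++wooo++++++++++++++++++
221 .............................#############o+++w+w+w+oo+++++++++++++++++++
228 ................................+++++++w............oo+++++++++++++++++++
235 ................................+++w+++w............oo+++++++++++++++++++
242 ................................+++++++w...........ooo+++++++++++++++++++
249 ..............w++##.............++ooo++w...........o#w++ooooooooooooooooo
256 .............w++o##.............++++ww+w...........###+++oooooooooooooooo
```

```bash
python3 -m pendant '[[[0.003,0,-0.025,0,0.7],[0,0,-0.025,0,0.6],[0,0,-0.025,0,0.6],[0,0,-0.0135,0,0.6],[0,0,0,0,0.5],[0,0,0,0,0.4],[0,0,0,0,0.3],[0,0,0,0,0.2],[0,0,0,0,0],[0,0,0,0,0],[0,0,0,0,0]]]'
```

```text
time_s: 52.33
eef_pos: [0.4685, 0.0732, 0.0638]
tcp_rot: [179.9, 0.3, -1.0]
ft_force: [-8.9, -3.3, 4.3]
finger_gap: 0.261
```

```bash
python3 -m pendant '[[[0,0,0.006,0,0],[0,0,0.006,0,0],[0,0,0.006,0,0],[0,0,0,0,0],[0,0,0,0,0]]]'; python3 - <<'E'
from asc import *
im=snap("scene","s12"); u,v=proj("scene",[.467,.0744,.06]); print(u,v); 
EE=0
s=bot.state(); print(s["finger_gap"],s["ft_force"])
E
```

```text
time_s: 52.75
eef_pos: [0.4684, 0.0739, 0.0804]
tcp_rot: [-180.0, 0.2, -1.0]
ft_force: [-5.1, -2.2, -9.7]
finger_gap: 0.26
355.2800884140319 188.3826409041403
0.25815324447663895 [ -4.40346149  -1.38039449 -10.38234998]
```

```bash
python3 -m pendant '[[[0,0.008,0,0,0],[0,0.01,0,0,0],[0.001,0.01,0,0,0],[0,0.01,0,0,0],[0,0.01,0,0,0],[0,0.008,0,0,0],[0,0.004,0,0,0],[0,0,0,0,0],[0,0,0,0,0]]]' && python3 -m pendant '[[[0,0,-0.005,0,0],[0,0,-0.005,0,0],[0,0,-0.005,0,0],[0,0,-0.003,0,0],[0,0,0,0,0],[0,0,0,0,0]]]'
```

```text
time_s: 53.55
eef_pos: [0.4696, 0.1348, 0.0803]
tcp_rot: [-179.9, 0.2, -1.0]
ft_force: [-5.7, 1.2, -9.9]
finger_gap: 0.261
time_s: 54.05
eef_pos: [0.4698, 0.1333, 0.0639]
tcp_rot: [179.9, 0.3, -0.9]
ft_force: [-11.3, -4.1, 3.0]
finger_gap: 0.261
```

```bash
python3 - <<'E'
from asc import *
s=bot.state(); print(s["eef_pos"],s["ft_force"],s["finger_gap"])
im=snap("scene","s13"); u,v=proj("scene",[.584,.133,.045]); print(u,v)
hsv=cv2.cvtColor(im,cv2.COLOR_RGB2HSV)
asc(im,int(u)-5,int(u)+40,int(v)-22,int(v)+32,1,1)
t=snap("top","top5"); u,v=proj("top",[.52,-.14,.08]); print(u,v); asc(t,int(u)-20,int(u)+25,int(v)-16,int(v)+18,1,1)
f=lambda im:cv2.cvtColor(im,cv2.COLOR_RGB2GRAY)[170:,:]
E
```

```text
[0.46981995 0.13334065 0.06385901] [-11.32380193  -4.1151105    3.00542233] 0.2607918254220683
355.3981588335537 233.28577688080398
211 oooooooow++ww++++++++wwwoo####ooww+www+w+ww++
212 oooooooooo++wwww+++++++wwwoo##oww+w+++w+w++++
213 oooooooooooow+w+www+++++wwwwooowwww+w+++w++ww
214 oooooooooooooow+wwwwwwwwwwwwwwwwww++++++++www
215 ++oooooooooooooow++www+wwwww++wwwwww+w+w++www
216 +w+ooooooooooooooo+w+w+www++wwwwwwwwwwwww++ww
217 +w++++oooooooooooooooo+w+wwww.wwww+wwwwwwwwwo
218 +w++w++ooooooooooooooooow++w....wooooooowwwoo
219 +w++++++wwooooooooooooooooww.......oooooooooo
220 ++++++www+w+ooooooooooooooooww.......oooooooo
221 ++++ww+w+ww+w++oooooooooooooowwww......oooooo
222 ++++++++++w+w+w++oooooooooooooooww.......oooo
223 ++++++++w+www+w+w+ooooooooooooooo+w......oooo
224 ++++++++++ww+w+++woooooooooooooooow......oooo
225 ++++++++++++w++++ooooooooooooooooo.......oooo
226 ++++++w++++++++++ooooooooooooooooo......oooo.
227 ++++++++++++w+++woooooooooooooo+oo.....oooo..
228 +w+++++++++++++++oooooooooooooooo......oooo..
229 ++++++++++++++w++oooooowwwooooooo.....ooooo..
230 +++++++++++w++
[... 2768 characters left out ...]

217 .....o#ooo#ooooooooooo###ooooo...............
218 .....o##oooooooooooooo###ooooo...............
219 ......###ooo##oo###oo###ooooo................
220 ......o###ooo#oo###o###ooooo.................
221 .......o##ooooo##oo###ooooo..................
222 ........o###ooooo####ooooo...................
223 ..........o###ooooooooooo....................
224 ............oooooooooo.......................
225 ..............ooooooo........................
226 .............................................
227 .............................................
228 .............................................
229 .............................................
230 .............................................
```

```bash
python3 -c "
from rig import bot
print(bot.close_job()); s=bot.state(); print(s['time_s'],s['eef_pos'],s['finger_gap'])"
```

```text
the job is handed in; nothing more can be done
None
the job is handed in; nothing more can be done
```

I handed the job in at about 54 s of the 66 s allowed. The slide is in the fan hole and the gripper still holds the knob. I could not count all six parts in the tray one by one.

**Pour:** The moves cannot tilt the tool. I tilted the cup by pushing its foot against the tray wall, let it tip into the tray, then lifted and shook it there. Several earlier grasps slipped, and once the cup popped out of the jaws with its parts still inside.

**Cup:** I raised its mouth against the tray wall and set it down upright at about (0.52, -0.14), beside the rail.

**Slide:** I gripped the knob with the jaws across the rail's x instead of the recommended y, because that needed no turn. I pulled the pin up about 17 mm, slid the tray to +60 mm and let the pin down.

**Last checks:**
- **Pin:** The tool height came back to 63.9 mm, against 63.8 mm before the pull. The vertical force went from -10 N while pulled back to +3 N. Both fit a pin that is home.
- **Slide travel:** The tool moved 60.1 mm along y. I did not measure the tray against the fan directly.
- **Knob:** The gripper opening stayed steady at 0.26, so the knob was still held.
- **Cup:** The top view showed a round, upright rim, and the inside was empty just before I stood the cup up.
- **Parts:** White parts are visible in the tray but overlap in the picture, so the count of six rests on the cup being empty. I did not search the bench for a stray part.
- **Bystanders:** I did not measure them at the end.

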